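Weigh the loose cartons in one column

ROBOT

A 7-joint arm with a two-finger parallel gripper is mounted at the origin on a cart in front of the work surface, level with it; the furniture and walls round the work are solid. World frame = base frame: x ahead of the robot, y to its left, z up, the work surface at z = 0. Lengths are in m, angles in rad, forces in N, time in s.
With the tool pointing down it reaches from about 0.425 to 0.8 m from the base axis. Payload 8.3 kg.
Tool frame: the origin (TCP) lies between the finger pads; the fingertips stand 11 mm ahead of it and the grasp point (between the pads) lies 8 mm behind it; z points along the fingers, y is the line along which they close (so a half turn about z gives the same grasp; the last joint's range is limited). The gripper opens to 85 mm and grips with 20 to 120 N. Pads are 22 mm wide; open, the fingers measure 114 mm over their backs; the gripper's body (76 mm by 85 mm) begins 54 mm behind the grasp point. The pads swing forward as they close: fully open they stand 13 mm farther back than shut.
Start: joints at [-0.063, 0.383, 0.016, 1.37, -0.006, 1.388, -0.046], TCP at [0.625, 0, 0.242] pointing down, gripper open.
Joint ranges: [-2.95, 2.95], [-0.25, 2.06], [-1.52, 1.56], [0.18, 2.33], [-1.44, 4.58], [0.02, 2.06], [-3.01, 3.01]. Speed limits (rad/s): [2.39, 2.39, 3.01, 3.01, 3.14, 3.14, 3.14].

INTERFACE

Orientations are given as [roll, pitch, yaw] about the fixed x, y, z axes, in that order (R = Rz(yaw) Ry(pitch) Rx(roll)).
In Python, from rig import * gives the robot as it stands.
- The arm moves only by the tool apply_moves, never from a script. Its argument "increments" is one flat list of numbers, 7 for each row, row after row: the finger opening in cm, from 0 to 8.54, then the shift along the world's x, y, z in cm, then the turn, a rotation vector about the world's x, y, z in degrees. In form: [jaw, dx, dy, dz, ax, ay, az, jaw, dx, dy, dz, ax, ay, az, ...]. A call has 1 to 12 rows; each row shifts and turns the commanded pose from where the row before left it; what a row does not reach is not made up. A row lasts 1/12 s, in which the tool goes at most 41.7 mm and 7.16 degrees, less where a joint would pass 70% of its speed; a pose out of reach is approached as far as the arm can. A call with a gripper value outside its range is refused whole. The fingers move at their own pace and stop on an object; "grip_force" is the grip in N (left out, the last holds). Time passes only in rows, so rows that do not move let the fingers close. It gives the time, the measured TCP pose, the force, the opening and the grip force at its end, in the units of the state.
- state(): the state, without advancing time (a new reading comes with each control period).
- read_camera(name): name is "scene" or "side" or "wrist"; returns the picture (420x560x3 uint8, red, green, blue); there is no depth.
- camera_model(name): a dict with "mtx" (3x3 intrinsics, pixels), "k1" (the pictures are not rectified: a ray, as slopes to the right and down, at radius r is drawn at 1 + k1 r^2 times it, then the intrinsics apply), "position" and "rotation" of the camera in the world; the wrist camera has in their place "hand_eye" (4x4, takes a point from camera to tool coordinates, whose origin is the TCP and whose axes are the flange's). Camera axes: x right, y down, z forward; pixel columns grow to the right and rows downward; lengths in m; the calibration is good to about 2 mm. A picture is of the moment at which its call begins: read the wrist's pose just before it. camera_model takes no time and is no camera call.
- close_job(): hands the job in; it is judged then, once.
Trained networks look in the newest picture that a camera, given by its name, has taken for a name from the list of things; names that differ only in an ending like _2 or _b are one class to them, and where a whole thing is asked for, a point or a joint stands for the part that bears it (a point fixed in the world has none). Each returns a list of dicts, best first, with "score" (0 to 1); they miss things now and then, are a little off and sometimes report something else, mostly with a low value. They report only what shows in the picture. A call takes as long as a camera call. They do not tell look-alikes from the thing itself.
- look_for(camera, name): "bbox" ([left, top, width, height] in pixels, round what is visible of it).
- cut_out(camera, name): "pixels" (420x560 bool, what is visible of it) and "bbox" ([left, top, width, height] in pixels, round what is visible of it).
The state is a dict: "clock": time; "joint_positions": joint angles; "qd": joint speeds; "joint_torque": joint torques, N m; "tool_pos": TCP position; "eef_rot": TCP orientation; "wrist_force": force on the tool from outside, world axes, zero at the start; "moment": the same for the moment, N m; "width": finger opening in m; "grip_force": force on a finger pad.
Only numpy, scipy, OpenCV 4.12 (cv2) and the standard library are available. Lean on these libraries where they do the work, as an engineer would, in place of code of your own. Each camera call takes 0.05 s, during which the arm holds its last target. There are 200 camera calls.

TASK

Weigh the loose cartons together: while the scale is still empty, pull the knob on the weighing terminal straight out as far as it goes, to its detent, then stack every loose carton of the table top flat and squarely on the scale's pan as one column, centred on the pan and in line with its long side, all wide flat cartons below all narrow ones. When the whole column stands, push the knob fully home again, and leave the column standing and everything else on the table where it is.

Things in the scene. Friction and masses are not known exactly. Their poses are not given: they have to be found in the camera images.
- wide_a: closed flat carton, white and blue, 70 x 120 x 32 mm (x, y, z), 110 to 230 g; origin at the centre of its underside, long side along its y. Free on the table at the start with its z up; absent (None) in some starts
- wide_b: closed flat carton, white and blue, 70 x 120 x 32 mm (x, y, z), 110 to 230 g; origin at the centre of its underside, long side along its y. Free on the table at the start with its z up; absent (None) in some starts
- slim_a: closed narrow carton, white and blue, 55 x 100 x 45 mm (x, y, z), 110 to 230 g; origin at the centre of its underside, long side along its y. Free on the table at the start with its z up; absent (None) in some starts
- slim_b: closed narrow carton, white and blue, 55 x 100 x 45 mm (x, y, z), 110 to 230 g; origin at the centre of its underside, long side along its y. Free on the table at the start with its z up; absent (None) in some starts
- slim_c: closed narrow carton, white and blue, 55 x 100 x 45 mm (x, y, z), 110 to 230 g; origin at the centre of its underside, long side along its y. Free on the table at the start with its z up; absent (None) in some starts
- slim_d: closed narrow carton, white and blue, 55 x 100 x 45 mm (x, y, z), 110 to 230 g; origin at the centre of its underside, long side along its y. Free on the table at the start with its z up; absent (None) in some starts
- scale: fixed weighing platform, grey base 110 x 150 x 28 mm (x, y, z) with a steel pan 84 x 130 mm on it, pan top 38 mm above the table; origin at the centre of the underside, z up, long side along y
- scale_pan (a point): centre of the top face of the scale's pan, where the column's axis must be; axes as scale
- terminal: white weighing terminal, standing loose on rubber feet (2.5 kg, it need not be moved; a knock can shift it), a box 80 x 100 x 78 mm (x, y, z); origin at the centre of its underside; the face with the knob looks along its -x, roughly towards the robot
- knob_head (a point): centre of the knob's black cylindrical head, 32 mm across and 20 mm thick, its axis level along the terminal's x, 52 mm above the table; 64 mm in front of the terminal's origin when home (14 mm free between head and face), 84 mm when out; moves with the knob. It can be pinched across its diameter from straight above, fingers closing along the terminal's y
- power_knob (a joint): travel of the knob, m: 0 = fully home, 0.020 = fully out, towards the terminal's -x. A friction detent of about 4 N holds it wherever it is left; firm stops at both ends, and the detent position is the outer stop
- specimen_cup: bystander: clear cup with orange lid, 58 mm across, 66 mm high; origin at the centre of its underside
- oximeter: bystander: finger oximeter, 33 x 57 x 31 mm; origin at the centre of its underside
- tape_silk: bystander: white tape roll, 57 mm across, 25 mm high; origin at the centre of its underside
- notepad: bystander: notepad, 100 x 68 x 12 mm; origin at the centre of its underside
- vial_1: bystander: small vial with red cap, 21 mm across, 44 mm high, standing between cartons; origin at the centre of its underside
There are look-alikes about, which are no part of the job. Leave any pink look-alike of the wide_b alone.

How it is judged:
By the outcome, as a careful person would: the job done as asked, in the order asked, and still so for the second after the job is handed in, with the robot touching nothing.
Of wide_a, wide_b, slim_a, slim_b, slim_c, slim_d only 4 to 6 are there at a start; the rules pass over those that are not, and their reading is None.
At some moment in a run one of terminal may be knocked a few centimetres aside while the robot is not near it.
Once in a run the grip may slacken for a moment while it holds something.
It also fails if it takes over 210 s, if anything falls off the work surface, if the arm or the gripper's body presses on something with over 40 N, if the wrist force passes 120 N, or if a joint passes its speed limit or range.

## Working session

There is one attempt and no reset: what is moved stays moved. The work goes in short steps, Python scripts to look and compute and a tool call to move; the robot and the scene stay as the last step left them, time stands still between calls to the robot, and variables do not carry over. Pictures are saved under pics/ and viewed, at most 18 in all, crops included, and the job is handed in when it is done.

Besides the shell and the picture viewer there is one more tool, called after "Call:" as a command line: name --argument value ..., lists and objects as JSON in quotes. apply_moves: Moves the arm, as the interface text tells. Its arguments: {"type":"object","properties":{"increments":{"type":"array"},"grip_force":{"type":"number"}},"required":["increments"]}

```bash
ls; mkdir -p pics
cat > h.py <<'E'
from rig import *
import numpy as np, cv2
from scipy.spatial.transform import Rotation as Rn
def pose(name):
    m=camera_model(name)
    if name=='wrist':
        s=state(); T=np.eye(4); T[:3,:3]=Rn.from_euler('xyz',s['eef_rot']).as_matrix(); T[:3,3]=s['tool_pos']
        T=T@np.array(m['hand_eye']); return m,T[:3,:3],T[:3,3]
    return m,np.array(m['rotation']),np.array(m['position'])
def rays(P,uv):
    m,R,t=P; K=np.array(m['mtx']); k=m['k1']
    p=cv2.undistortPoints(np.array(uv,float).reshape(-1,1,2),K,np.array([k,0,0,0.])).reshape(-1,2)
    return np.c_[p,np.ones(len(p))]@R.T,t
def onz(P,uv,z):
    d,t=rays(P,uv); s=(z-t[2])/d[:,2]; return (t+d*s[:,None])[:,:2]
def proj(P,X):
    m,R,t=P; c=(np.array(X,float).reshape(-1,3)-t)@R; q=c[:,:2]/c[:,2:]
    q=q*(1+m['k1']*(q**2).sum(1,keepdims=True)); K=np.array(m['mtx'])
    return np.c_[q,np.ones(len(q))]@K[:2].T
def save(n,im): cv2.imwrite('pics/'+n+'.png',im[:,:,::-1])
E
python3 - <<'E'
from h import *
for c in ('scene','side','wrist'):
    P=pose(c); im=read_camera(c); save(c+'0',im)
    print(c,P[2].round(3),P[1].round(2).tolist(),np.array(P[0]['mtx']).round(1).tolist(),P[0]['k1'])
    np.savez('pics/%s0.npz'%c,im=im)
    if c!='wrist':
        for n in ('wide_a','slim_a','scale','terminal','knob_head','vial_1','specimen_cup','oximeter','tape_silk','notepad'):
            for d in look_for(c,n): print(n,np.round(d['score'],2),np.round(d['bbox']).astype(int).tolist(), onz(P,[[d['bbox'][0]+d['bbox'][2]/2,d['bbox'][1]+d['bbox'][3]/2]],.03).round(3).tolist())
E
python3 -c "
import cv2,numpy as np
a=cv2.imread('pics/scene0.png');cv2.imwrite('pics/s0b.png',cv2.resize(a,(800,600),interpolation=cv2.INTER_CUBIC))
a=cv2.imread('pics/side0.png');cv2.imwrite('pics/d0b.png',cv2.resize(a,(800,600),interpolation=cv2.INTER_CUBIC))"
```

```text
pics
scene [-0.121  0.99   0.751] [-2.1, 0.02, -2.56] [[443.6, 0.0, 280.3], [0.0, 443.6, 208.5], [0.0, 0.0, 1.0]] -0.011496421424727019Traceback (most recent call last):
  File "<stdin>", line 8, in <module>
  File "h.py", line 15, in onz
    d,t=rays(P,uv); s=(z-t[2])/d[:,2]; return (t+d*s[:,None])[:,:2]
                               ~^^^^^
IndexError: too many indices for array: array is 1-dimensional, but 2 were indexed
[ WARN:0@0.062] global loadsave.cpp:275 findDecoder imread_('pics/side0.png'): can't open/read file: check file path/integrity
Traceback (most recent call last):
cv2.error: OpenCV(4.12.0) /io/opencv/modules/imgproc/src/resize.cpp:4208: error: (-215:Assertion failed) !ssize.empty() in function 'resize'
```

View pics/s0b.png

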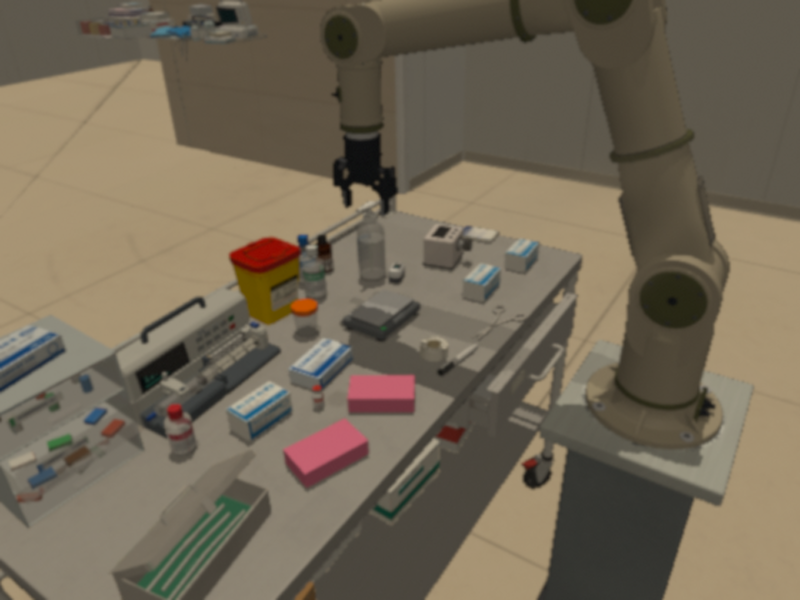

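```bash
sed -i "s/return m,np.array(m\['rotation'\]),/return m,Rn.from_euler('xyz',m['rotation']).as_matrix(),/" h.py
python3 - <<'E'
from h import *
for c in ('scene','side','wrist'):
    P=pose(c); im=read_camera(c); save(c+'0',im); cv2.imwrite('pics/%s0b.png'%c,cv2.resize(im[:,:,::-1],(800,600),interpolation=cv2.INTER_CUBIC))
    print(c,P[2].round(3),P[1].round(2).tolist())
    for n in ('wide_a','slim_a','scale','terminal','knob_head','vial_1','specimen_cup','oximeter','tape_silk','notepad'):
        for d in look_for(c,n):
            b=d['bbox']; print(n,np.round(d['score'],2),np.round(b).astype(int).tolist(), onz(P,[[b[0]+b[2]/2,b[1]+b[3]/2]],.03).round(3).tolist())
E
```

```text
scene [-0.121  0.99   0.751] [[-0.84, -0.26, 0.48], [-0.55, 0.43, -0.72], [-0.02, -0.86, -0.5]]
wide_a 0.96 [246, 262, 43, 26] [[0.408, 0.261]]
wide_a 0.79 [199, 296, 60, 46] [[0.394, 0.437]]
wide_a 0.7 [204, 236, 42, 36] [[0.56, 0.248]]
wide_a 0.64 [352, 168, 25, 20] [[0.426, -0.388]]
slim_a 0.96 [161, 267, 43, 46] [[0.557, 0.42]]
slim_a 0.65 [354, 166, 27, 24] [[0.421, -0.395]]
slim_a 0.58 [326, 184, 27, 27] [[0.438, -0.204]]
scale 0.95 [238, 204, 56, 35] [[0.562, 0.052]]
terminal 0.87 [298, 155, 31, 32] [[0.614, -0.342]]
knob_head 0.45 [320, 165, 13, 7] [[0.582, -0.387]]
vial_1 0.47 [159, 266, 44, 43] [[0.565, 0.416]]
vial_1 0.2 [321, 168, 10, 8] [[0.571, -0.365]]
specimen_cup 0.73 [205, 212, 18, 23] [[0.691, 0.143]]
oximeter 0.63 [272, 183, 11, 16] [[0.643, -0.137]]
oximeter 0.3 [238, 202, 56, 37] [[0.563, 0.045]]
tape_silk 0.63 [292, 233, 21, 20] [[0.408, 0.091]]
side [-0.051 -1.141  0.791] [[0.88, -0.24, 0.41], [-0.47, -0.43, 0.77], [-0.01, -0.87, -0.49]]
wide_a 0.92 [207, 179, 32, 25] [[0.416, 0.241]]
wide_a 0.86 [248, 176, 27, 21] [[0.564, 0.21]]
wide_a 0.7 [201, 164, 11, 22]
[... 526 characters left out ...]
224, 14, 9] [[0.638, -0.181]]
tape_silk 0.56 [268, 195, 41, 29] [[0.571, 0.001]]
notepad 0.95 [364, 281, 45, 28] [[0.581, -0.509]]
wrist [0.625 0.085 0.375] [[1.0, 0.0, -0.0], [0.0, -0.95, -0.33], [-0.0, 0.33, -0.95]]
wide_a 0.93 [200, 0, 75, 15] [[0.579, 0.172]]
wide_a 0.42 [71, 87, 58, 52] [[0.426, 0.074]]
slim_a 0.93 [124, 285, 68, 70] [[0.453, -0.198]]
scale 0.58 [191, 89, 98, 133] [[0.576, 0.026]]
scale 0.17 [127, 289, 66, 66] [[0.455, -0.2]]
terminal 0.9 [246, 339, 55, 34] [[0.61, -0.257]]
knob_head 0.64 [70, 84, 63, 56] [[0.428, 0.074]]
specimen_cup 0.59 [329, 0, 64, 69] [[0.701, 0.148]]
oximeter 0.95 [295, 268, 34, 47] [[0.661, -0.15]]
tape_silk 0.98 [71, 86, 60, 54] [[0.426, 0.074]]
```

View pics/side0b.png

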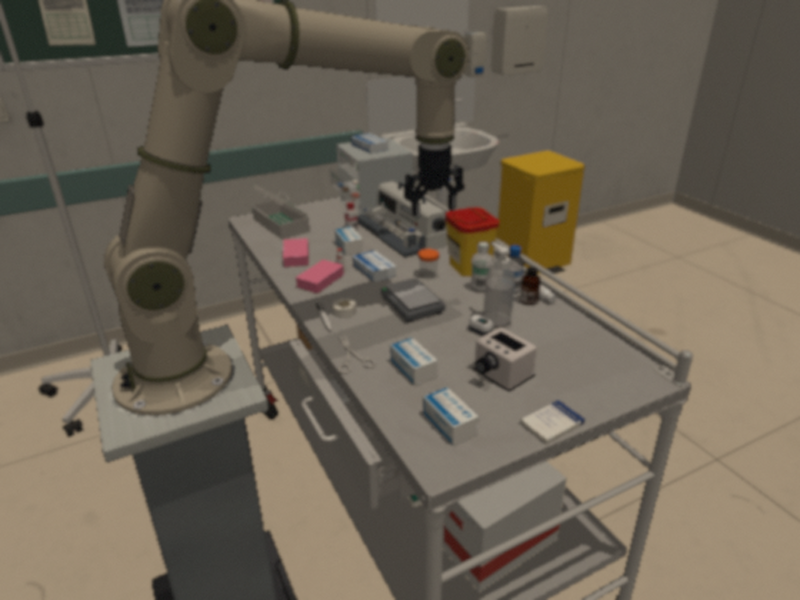

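View pics/wrist0b.png

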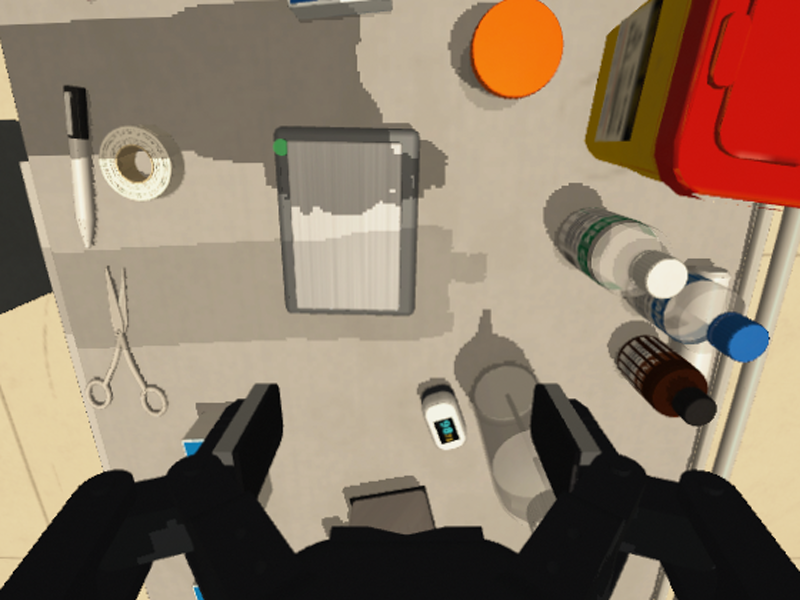

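The side and wrist views show four blue-white cartons (two slims by the terminal, two left of the scale), two pink look-alikes, and the scale at about (0.575, 0.03). I'm moving the wrist camera over the terminal side.

Call:
apply_moves --increments '[8.5,-0.85,-3.5,0.4,0,0,0,8.5,-0.85,-3.5,0.4,0,0,0,8.5,-0.85,-3.5,0.4,0,0,0,8.5,-0.85,-3.5,0.4,0,0,0,8.5,-0.85,-3.5,0.4,0,0,0,8.5,-0.85,-3.5,0.4,0,0,0,8.5,-0.85,-3.5,0.4,0,0,0,8.5,-0.85,-3.5,0.4,0,0,0,8.5,-0.85,-3.5,0.4,0,0,0,8.5,-0.85,-3.5,0.4,0,0,0,8.5,-0.85,-3.5,0.4,0,0,0,8.5,-0.85,-3.5,0.4,0,0,0]'

```text
clock: 2.75
tool_pos: [0.5224, -0.4215, 0.2906]
eef_rot: [3.141, 0.0, 1.571]
wrist_force: [0.3, -0.8, -0.5]
width: 0.0849
grip_force: 0.0
```

```bash
cat > look.py <<'E'
import sys
from h import *
tag=sys.argv[1]; names=sys.argv[2:]
P=pose('wrist'); s=state(); im=read_camera('wrist'); save(tag,im)
cv2.imwrite('pics/%sb.png'%tag,cv2.resize(im[:,:,::-1],(800,600),interpolation=cv2.INTER_CUBIC))
np.savez('pics/'+tag,p=s['tool_pos'],r=s['eef_rot'])
print('t',round(s['clock'],2),np.round(s['tool_pos'],4),np.round(s['eef_rot'],4))
Z=dict(wide=.032,slim=.045,scale=.038,terminal=.078)
for n in names:
    for d in cut_out('wrist',n):
        if d['score']<.3: continue
        m=d['pixels'].astype(np.uint8); c=max(cv2.findContours(m,0,2)[0],key=cv2.contourArea).reshape(-1,2)
        z=Z.get(n.split('_')[0],0.03)
        xy=onz(P,c,z).astype(np.float32); r=cv2.minAreaRect(xy)
        print(n,round(float(d['score']),2),np.round(d['bbox']).astype(int).tolist(),'c',np.round(r[0],4),'sz',np.round(r[1],4),'ang',round(r[2],1))
E
python3 look.py w1 slim_a wide_a terminal knob_head scale vial_1
```

```text
t 2.75 [ 0.5224 -0.4215  0.2906] [3.1414e+00 1.0000e-04 1.5711e+00]
slim_a 0.87 [179, 110, 62, 84] c [ 0.4329 -0.3967] sz [0.0644 0.1024] ang 2.6
slim_a 0.83 [193, 0, 62, 38] c [ 0.4559 -0.2525] sz [0.0368 0.0604] ang 89.6
terminal 0.96 [300, 20, 113, 110] c [ 0.5956 -0.318 ] sz [0.1141 0.0987] ang 12.5
knob_head 0.66 [301, 74, 27, 32] c [ 0.5581 -0.3258] sz [0.031  0.0339] ang 15.2
vial_1 0.73 [178, 111, 64, 82] c [ 0.4298 -0.3983] sz [0.0657 0.1059] ang 3.5
```

View pics/w1b.png

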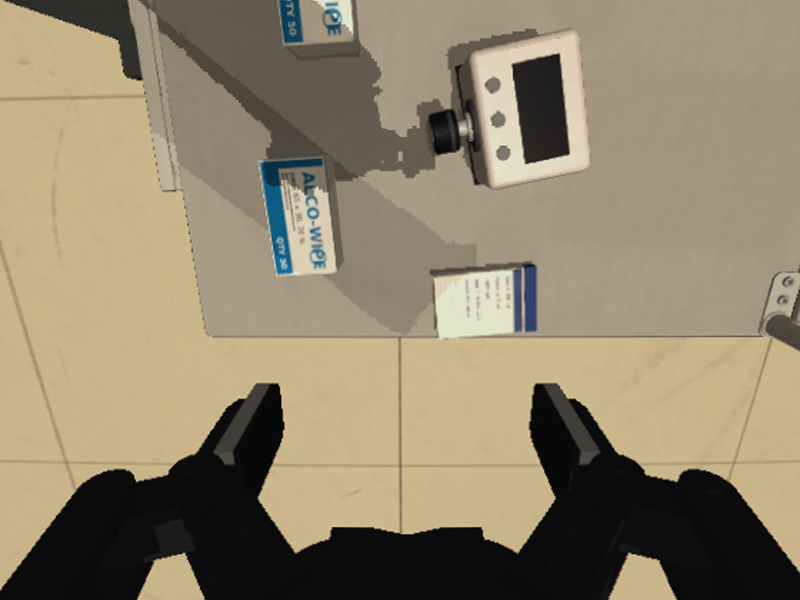

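```bash
cat > fit.py <<'E'
from h import *
from scipy.optimize import minimize
DIM=dict(wide=(.07,.12,.032),slim=(.055,.1,.045),scale=(.11,.15,.028),terminal=(.08,.1,.078))
def hulls(kind,out):
    a,b,h=DIM[kind]; B=np.array([[x,y,z] for x in(-a/2,a/2) for y in(-b/2,b/2) for z in(0,h)])
    L=[B]
    if kind=='terminal':
        th=np.linspace(0,6.28,24); k=-.064-out
        L.append(np.array([[k+e,.016*np.cos(t),.052+.016*np.sin(t)] for t in th for e in(-.01,.01)]))
        L.append(np.array([[e,.006*np.cos(t),.052+.006*np.sin(t)] for t in th for e in(k,-.04)]))
    if kind=='scale':
        a,b=.084,.13; L.append(np.array([[x,y,z] for x in(-a/2,a/2) for y in(-b/2,b/2) for z in(.028,.038)]))
    return L
def fit(P,mask,kind,x0,z0=0,out=0,S=4):
    L=hulls(kind,out); H,W=mask.shape; M=cv2.resize(mask.astype(np.uint8),None,fx=S,fy=S,interpolation=cv2.INTER_LINEAR)>0
    def ren(v):
        c,s=np.cos(v[2]),np.sin(v[2]); R=np.array([[c,-s,0],[s,c,0],[0,0,1]]); I=np.zeros(M.shape,np.uint8)
        for X in L:
            u=(proj(P,X@R.T+[v[0],v[1],z0])+.5)*S
            cv2.fillConvexPoly(I,cv2.convexHull(np.round(u*16).astype(np.int32)),1,shift=4)
        return I>0
    def cost(v):
        I=ren(v); return -(I&M).sum()/((I|M).sum()+1)
    best=None
    for dy in (-.3,0,.3):
        x=np.array(x0,float)+[0,0,dy]
        r=minimize(cost,x,method='Nelder-Mead',options=dict(initial_simplex=x+np.array([[0,0,0],[.02,0,0],[0,.02,0],[0,0,.25]]),xatol=2e-4,fatol=1e-4))
        if best is None or r.fun<best.fun: best=r
    return best.x,-best.fun
def see(cam,name,x0,z0=0,out=0,new=True,near=.08):
    P=pose(cam)
    if new: read_camera(cam)
    kind=name.split('_')[0]; res=[]
    for d in cut_out(cam,name):
        if d['score']<.3: continue
        m=d['pixels']; ys,xs=np.nonzero(m)
        g=onz(P,[[xs.mean(),ys.mean()]],z0+.02)[0]
        if np.hypot(*(g-np.array(x0[:2])))>near: continue
        v,q=fit(P,m,kind,x0,z0,out); res.append((v,q))
        b=d['bbox']; print(cam,name,round(float(d['score']),2),np.round(b).astype(int).tolist(),'->',np.round(v[:2],4),'yaw deg',round(np.degrees(v[2]),2),'iou',round(q,3))
    return res
E
python3 - <<'E'
from fit import *
see('wrist','terminal',[.61,-.32,.15])
see('wrist','slim_a',[.43,-.395,.05],new=False)
see('side','terminal',[.61,-.32,.15])
see('side','slim_a',[.43,-.395,.05],new=False)
see('side','slim_a',[.447,-.21,.05],new=False)
see('scene','slim_a',[.43,-.395,.05])
see('scene','terminal',[.61,-.32,.15],new=False)
E
```

```text
wrist terminal 0.83 [301, 24, 112, 112] -> [ 0.6131 -0.3145] yaw deg 12.27 iou 0.945
wrist slim_a 0.81 [178, 114, 64, 81] -> [ 0.43   -0.3968] yaw deg 3.47 iou 0.97
side terminal 0.75 [332, 230, 44, 46] -> [ 0.6143 -0.3164] yaw deg 11.88 iou 0.959
side slim_a 0.92 [293, 272, 45, 39] -> [ 0.4312 -0.3946] yaw deg 2.6 iou 0.962
side slim_a 0.82 [272, 237, 35, 31] -> [ 0.4522 -0.2125] yaw deg 1.85 iou 0.947
scene slim_a 0.55 [352, 169, 24, 22] -> [ 0.4302 -0.4017] yaw deg 5.89 iou 0.899
scene terminal 0.78 [296, 157, 34, 32] -> [ 0.6117 -0.314 ] yaw deg 14.92 iou 0.931
```

Call:
apply_moves --increments '[8.5,0.24,0.775,-1.0,0,0,-6.5,8.5,0.24,0.775,-1.0,0,0,-6.5,8.5,0.24,0.775,-1.0,0,0,-6.5,8.5,0.24,0.775,-1.0,0,0,-6.5,8.5,0.24,0.775,-1.0,0,0,-6.5,8.5,0.24,0.775,-1.0,0,0,-6.5,8.5,0.24,0.775,-1.0,0,0,-6.5,8.5,0.24,0.775,-1.0,0,0,-6.5,8.5,0.24,0.775,-1.0,0,0,-6.5,8.5,0.24,0.775,-1.0,0,0,-6.5,8.5,0.24,0.775,-1.0,0,0,-6.5,8.5,0.24,0.775,-1.0,0,0,-6.5]'

```text
clock: 4.6
tool_pos: [0.5519, -0.3266, 0.1699]
eef_rot: [-3.142, -0.0, 0.204]
wrist_force: [0.7, -0.2, 0.5]
width: 0.085
grip_force: 0.0
```

```bash
python3 look.py w2 terminal knob_head; python3 -c "
from fit import *
see('side','terminal',[.61,-.32,.15])
print(np.round(state()['joint_positions'],3))"
```

```text
t 4.6 [ 0.5519 -0.3266  0.1699] [-3.1416e+00 -2.0000e-04  2.0380e-01]
terminal 0.79 [214, 70, 144, 152] c [ 0.6004 -0.3175] sz [0.1096 0.0981] ang 12.1
knob_head 0.85 [267, 188, 41, 32] c [ 0.5447 -0.3293] sz [0.0324 0.0361] ang 11.7
side terminal 0.72 [333, 229, 44, 47] -> [ 0.6141 -0.3165] yaw deg 13.86 iou 0.952
[ 0.201  0.478  0.404  1.439 -0.19   1.263 -0.735]
```

View pics/w2b.png

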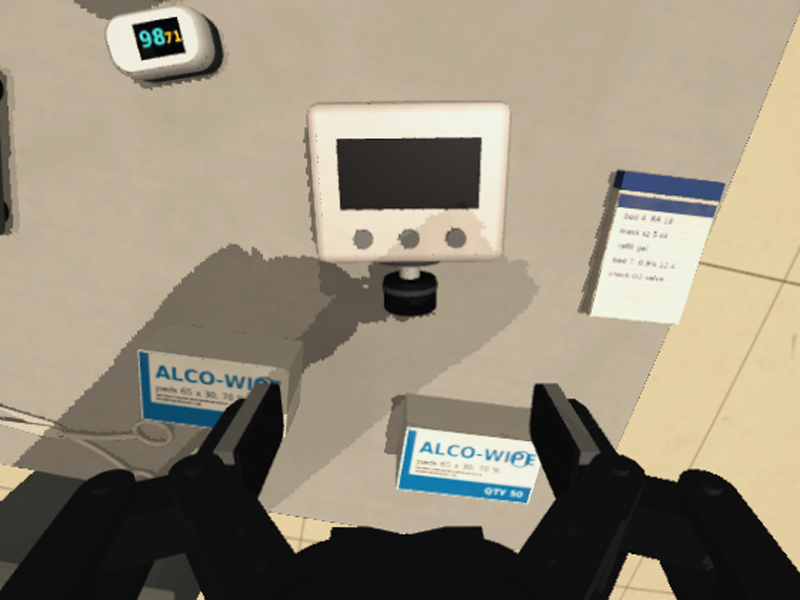

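```bash
python3 -c "
from fit import *
r=see('wrist','terminal',[.6135,-.315,.21])
v=r[0][0]; k=v[:2]-.064*np.array([np.cos(v[2]),np.sin(v[2])]);print(k,np.degrees(v[2]))
P=pose('wrist');th=np.linspace(0,6.28,24)
X=np.array([[-.064+e,.016*np.cos(t),.052+.016*np.sin(t)] for t in th for e in(-.01,.01)])
for v in (v,[.6135,-.315,np.radians(12.2)]):
  u=proj(P,X@Rn.from_euler('z',v[2]).as_matrix().T+[v[0],v[1],0]);print(u.min(0),u.max(0))
print([d['bbox'] for d in look_for('wrist','knob_head')][:1])"
```

```text
wrist terminal 0.8 [215, 70, 141, 152] -> [ 0.6151 -0.3144] yaw deg 12.09 iou 0.946
[ 0.55255745 -0.32776883] 12.086982678478162
[266.01478598 187.06503979] [303.76555708 221.02918102]
[266.50368778 188.92916666] [304.17678584 222.99092483]
[[269.2, 187.9, 36.7, 29.0]]
```

Call:
apply_moves --increments '[8.5,0,-0.1,-2.1,0,0,0,8.5,0,0,-2.1,0,0,0,8.5,0,0,-2.1,0,0,0,8.5,0,0,-2.1,0,0,0,8.5,0,0,-2.1,0,0,0,8.5,0,0,-2.0,0,0,0,2.5,0,0,0,0,0,0,2.5,0,0,0,0,0,0,2.5,0,0,0,0,0,0,2.5,0,0,0,0,0,0,2.5,0,0,0,0,0,0,2.5,0,0,0,0,0,0]' --grip_force 40

```text
clock: 6.0
tool_pos: [0.5527, -0.3286, 0.0474]
eef_rot: [3.14, -0.002, 0.21]
wrist_force: [-1.6, 2.3, 5.8]
width: 0.0311
grip_force: 39.2
```

Call:
apply_moves --increments '[2.5,-0.33,-0.07,0,0,0,0,2.5,-0.33,-0.07,0,0,0,0,2.5,-0.33,-0.07,0,0,0,0,2.5,-0.33,-0.07,0,0,0,0,2.5,-0.33,-0.07,0,0,0,0,2.5,-0.33,-0.07,0,0,0,0,2.5,0,0,0,0,0,0,2.5,0,0,0,0,0,0]'

```text
clock: 6.67
tool_pos: [0.5331, -0.3327, 0.0473]
eef_rot: [3.14, -0.003, 0.21]
wrist_force: [2.1, 1.5, 8.8]
width: 0.0306
grip_force: 40.1
```

Call:
apply_moves --increments '[2.5,-0.1,-0.02,0,0,0,0,2.5,0,0,0,0,0,0]'

```text
clock: 6.83
tool_pos: [0.5331, -0.3327, 0.0474]
eef_rot: [3.139, -0.005, 0.21]
wrist_force: [5.0, 0.2, 6.3]
width: 0.0306
grip_force: 39.9
```

Call:
apply_moves --increments '[2.5,-0.1,-0.02,0,0,0,0,2.5,0,0,0,0,0,0]'

```text
clock: 7.0
tool_pos: [0.533, -0.3327, 0.0474]
eef_rot: [3.138, -0.006, 0.211]
wrist_force: [7.9, 0.2, 4.2]
width: 0.0306
grip_force: 39.6
```

Call:
apply_moves --increments '[2.5,0.15,0.03,0,0,0,0,8.5,0,0,0,0,0,0,8.5,0,0,0,0,0,0,8.5,0,0,0,0,0,0,8.5,0,0,0,0,0,0,8.5,0,0,2.0,0,0,0,8.5,0,0,2.5,0,0,0,8.5,0,0,3.0,0,0,0,8.5,0,0,3.0,0,0,0,8.5,0,0,3.0,0,0,0,8.5,0,0,3.0,0,0,0]'

```text
clock: 7.92
tool_pos: [0.5308, -0.3322, 0.2114]
eef_rot: [-3.141, 0.001, 0.209]
wrist_force: [0.3, -0.6, 0.1]
width: 0.085
grip_force: 0.0
```

```bash
python3 -c "
from fit import *
for o in (0,.02): see('wrist','terminal',[.6135,-.315,.21],out=o)
see('wrist','slim_a',[.43,-.396,.05],new=False)
see('wrist','slim_a',[.452,-.212,.05],new=False)
print([(d['bbox'],d['score']) for d in look_for('wrist','knob_head')][:1])
P=pose('wrist');th=np.linspace(0,6.28,24);v=[.6142,-.315,np.radians(12.2)]
for o in (0,.02):
  X=np.array([[-.064-o+e,.016*np.cos(t),.052+.016*np.sin(t)] for t in th for e in(-.01,.01)])
  u=proj(P,X@Rn.from_euler('z',v[2]).as_matrix().T+[v[0],v[1],0]);print(u.min(0),u.max(0))
print(np.round(state()['joint_positions'],3),state()['tool_pos'],state()['eef_rot'])"
```

```text
wrist terminal 0.98 [226, 46, 118, 159] -> [ 0.614  -0.3142] yaw deg 12.04 iou 0.881
wrist terminal 0.8 [221, 50, 118, 154] -> [ 0.6141 -0.3142] yaw deg 12.17 iou 0.951
wrist slim_a 0.85 [271, 244, 96, 67] -> [ 0.4297 -0.393 ] yaw deg 4.54 iou 0.951
wrist slim_a 0.7 [108, 195, 109, 71] -> [ 0.4501 -0.2119] yaw deg 4.38 iou 0.947
[([267.1, 153.7, 32.7, 49.6], 0.68)]
[269.81436836 156.74406936] [303.86793984 184.82413581]
[270.19178307 176.50146807] [303.50118455 205.57741146]
[ 0.207  0.422  0.418  1.432 -0.172  1.327 -0.727] [ 0.53073744 -0.33172615  0.20848253] [-3.13961809e+00  2.26018184e-03  2.09496533e-01]
```

Call:
apply_moves --increments '[8.5,0.41,2.4,0.4,0,0,6.5,8.5,0.41,2.4,0.4,0,0,6.5,8.5,0.41,2.4,0.4,0,0,6.5,8.5,0.41,2.4,0.4,0,0,6.5,8.5,0.41,2.4,0.4,0,0,6.5,8.5,0.41,2.4,0.4,0,0,6.5,8.5,0.41,2.4,0.4,0,0,6.5,8.5,0.41,2.4,0.4,0,0,6.5,8.5,0.41,2.4,0.4,0,0,6.5,8.5,0.41,2.4,0.4,0,0,6.5,8.5,0.41,2.4,0.4,0,0,6.5,8.5,0.41,2.4,0.4,0,0,6.5]'

```text
clock: 9.27
tool_pos: [0.5801, -0.043, 0.2569]
eef_rot: [-3.139, -0.0, 1.576]
wrist_force: [0.0, 0.0, -0.9]
width: 0.0852
grip_force: 0.0
```

```bash
python3 look.py w3 scale; python3 -c "
from fit import *
for i in (0,1): see('wrist','scale',[.575,.02,.0])
see('scene','scale',[.575,.02,.0])
see('side','scale',[.575,.02,.0])
print(np.round(state()['joint_positions'],3),state()['tool_pos'],state()['eef_rot'])"
```

```text
t 9.27 [ 0.5801 -0.043   0.2569] [-3.1388e+00 -1.0000e-04  1.5765e+00]
scale 0.61 [236, 45, 101, 141] c [0.5783 0.022 ] sz [0.1464 0.1068] ang 89.5
wrist scale 0.61 [236, 51, 98, 139] -> [0.5784 0.0218] yaw deg -1.3 iou 0.969
wrist scale 0.86 [234, 45, 101, 140] -> [0.5785 0.0218] yaw deg -1.18 iou 0.963
scene scale 0.58 [239, 204, 54, 38] -> [0.5827 0.0135] yaw deg 0.49 iou 0.895
side scale 0.67 [266, 195, 42, 31] -> [0.5819 0.0317] yaw deg -5.58 iou 0.858
[-0.045  0.283  0.087  1.47  -0.024  1.39   0.04 ] [ 0.58046133 -0.04531038  0.25796558] [-3.14099471e+00  2.19754809e-04  1.56878923e+00]
```

Call:
apply_moves --increments '[8.5,-0.15,3.0,0.3,0,0,0,8.5,-0.15,3.0,0.3,0,0,0,8.5,-0.15,3.0,0.3,0,0,0,8.5,-0.15,3.0,0.3,0,0,0,8.5,-0.15,3.0,0.3,0,0,0,8.5,-0.15,3.0,0.3,0,0,0,8.5,-0.15,3.0,0.3,0,0,0,8.5,-0.15,3.0,0.3,0,0,0,8.5,-0.15,3.0,0.3,0,0,0,8.5,-0.15,3.0,0.3,0,0,0,8.5,-0.15,3.0,0.3,0,0,0]'

```text
clock: 10.68
tool_pos: [0.5642, 0.2865, 0.2915]
eef_rot: [3.141, 0.0, 1.569]
wrist_force: [0.4, 1.2, 1.2]
width: 0.0849
grip_force: 0.0
```

```bash
python3 look.py w4 wide_a slim_a vial_1
```

```text
t 10.68 [0.5642 0.2865 0.2915] [3.1415 0.     1.5694]
wide_a 0.86 [126, 152, 104, 87] c [0.4252 0.2516] sz [0.1297 0.0716] ang 31.7
wide_a 0.6 [114, 1, 87, 118] c [0.4168 0.4201] sz [0.1202 0.08  ] ang 70.9
wide_a 0.55 [262, 159, 58, 90] c [0.575  0.2383] sz [0.0707 0.1255] ang 4.9
slim_a 0.9 [265, 10, 53, 105] c [0.5728 0.4087] sz [0.1009 0.0555] ang 85.4
vial_1 0.6 [236, 130, 16, 18] c [0.5119 0.327 ] sz [0.0243 0.0198] ang 42.9
```

View pics/w4b.png

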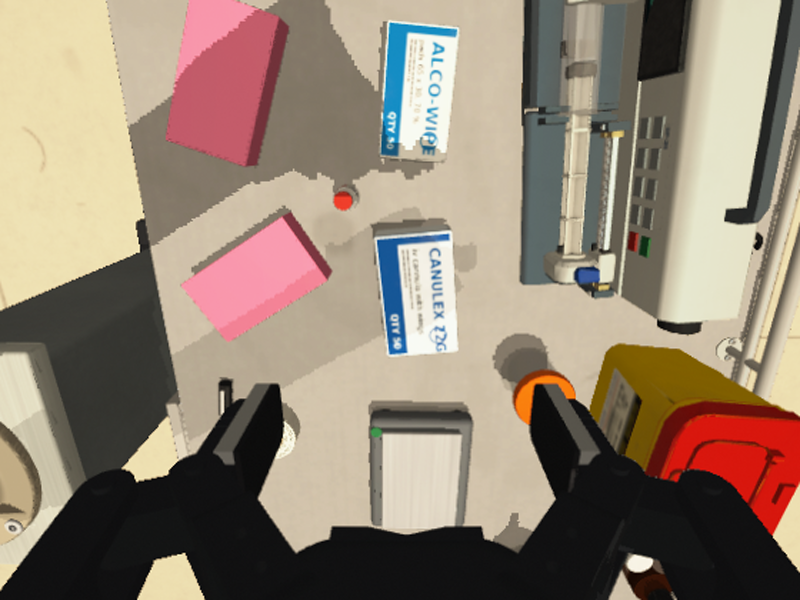

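```bash
python3 -c "
from fit import *
for i in (0,1):
  see('wrist','wide_a',[.575,.238,.05],near=.05,new=i==0)
  see('wrist','slim_a',[.573,.409,-.05],near=.05,new=False)
print(np.round(state()['joint_positions'],3),state()['tool_pos'],state()['eef_rot'])"
```

```text
wrist wide_a 0.75 [260, 158, 61, 93] -> [0.5747 0.2355] yaw deg 5.16 iou 0.976
wrist slim_a 0.61 [266, 14, 53, 101] -> [0.5739 0.4067] yaw deg -4.81 iou 0.979
wrist wide_a 0.75 [260, 158, 61, 93] -> [0.5755 0.2328] yaw deg 4.9 iou 0.977
wrist slim_a 0.61 [266, 14, 53, 101] -> [0.5741 0.4067] yaw deg -4.81 iou 0.979
[-0.464  0.388 -0.077  1.256  0.03   1.498 -0.539] [0.56472831 0.28414235 0.29136805] [3.14137018e+00 4.44711008e-04 1.56840801e+00]
```

Call:
apply_moves --increments '[8.5,0.25,-1.25,-3.5,0,0,1.3,8.5,0.25,-1.25,-3.5,0,0,1.3,8.5,0.25,-1.25,-3.5,0,0,1.3,8.5,0.25,-1.25,-3.5,0,0,1.3,8.5,0,0,-3,0,0,0,8.5,0,0,-3,0,0,0,8.5,0,0,-3,0,0,0,8.5,0,0,0,0,0,0,8.5,0,0,0,0,0,0]'

```text
clock: 11.88
tool_pos: [0.5733, 0.2345, 0.0603]
eef_rot: [-3.138, 0.001, 1.661]
wrist_force: [-0.1, -0.2, 0.6]
width: 0.0849
grip_force: 0.0
```

```bash
python3 -c "
from fit import *
see('wrist','wide_a',[.575,.235,.09],near=.06)
print(state()['tool_pos'],state()['eef_rot'])"
```

```text
[0.57555264 0.2359384  0.06359588] [ 3.13879747e+00 -9.49325995e-04  1.66101898e+00]
```

Call:
apply_moves --increments '[8.5,0,0,-1.5,0,0,0,8.5,0,0,-1.5,0,0,0,8.5,0,0,-1.5,0,0,0,8.5,0,0,0,0,0,0,6,0,0,0,0,0,0,6,0,0,0,0,0,0,6,0,0,0,0,0,0,6,0,0,0,0,0,0,6,0,0,0,0,0,0]' --grip_force 50

```text
clock: 12.73
tool_pos: [0.5758, 0.2364, 0.0189]
eef_rot: [3.138, -0.001, 1.661]
wrist_force: [-0.4, -1.1, 6.3]
width: 0.0691
grip_force: 58.4
```

Call:
apply_moves --increments '[6,0,0,1,0,0,0,6,0,0,2,0,0,0,6,0,0,3,0,0,0,6,0,0,3,0,0,0,6,0,0,0,0,0,0]'

```text
clock: 13.15
tool_pos: [0.5777, 0.2373, 0.1144]
eef_rot: [3.131, -0.004, 1.661]
wrist_force: [1.8, 1.5, -0.3]
width: 0.0687
grip_force: 57.5
```

Call:
apply_moves --increments '[6,0,-3.0,0,0,0,-0.95,6,0,-3.0,0,0,0,-0.95,6,0,-3.0,0,0,0,-0.95,6,0,-3.0,0,0,0,-0.95,6,0,-3.0,0,0,0,-0.95,6,0,-3.0,0,0,0,-0.95,6,0,-3.2,0,0,0,-0.8,6,0,0,0,0,0,0,6,0,0,0,0,0,0]'

```text
clock: 13.9
tool_pos: [0.5744, 0.0206, 0.1072]
eef_rot: [3.141, 0.001, 1.543]
wrist_force: [-0.1, 0.4, -1.4]
width: 0.069
grip_force: 57.4
```

```bash
cat > st.py <<'E'
from h import *
def avg(n=5):
    A=[]
    for i in range(n):
        read_camera('wrist'); s=state(); A.append(np.r_[s['tool_pos'],Rn.from_euler('xyz',s['eef_rot']).as_matrix()[:2,1]])
    a=np.mean(A,0); print('tcp',a[:3].round(4),'close-axis deg',np.degrees(np.arctan2(a[4],a[3])).round(2),'w',round(s['width'],4),'f',np.round(s['wrist_force'],1),'t',round(s['clock'],1))
if __name__=='__main__':
    import sys; avg(int(sys.argv[1]) if len(sys.argv)>1 else 4)
E
python3 st.py 6; python3 look.py w5
```

```text
tcp [0.5743 0.0248 0.1067] close-axis deg -1.23 w 0.0688 f [ 0.4 -0.5 -1.6] t 14.2
t 14.2 [0.5742 0.0253 0.1064] [ 3.1416e+00 -6.0000e-04  1.5505e+00]
```

View pics/w5b.png

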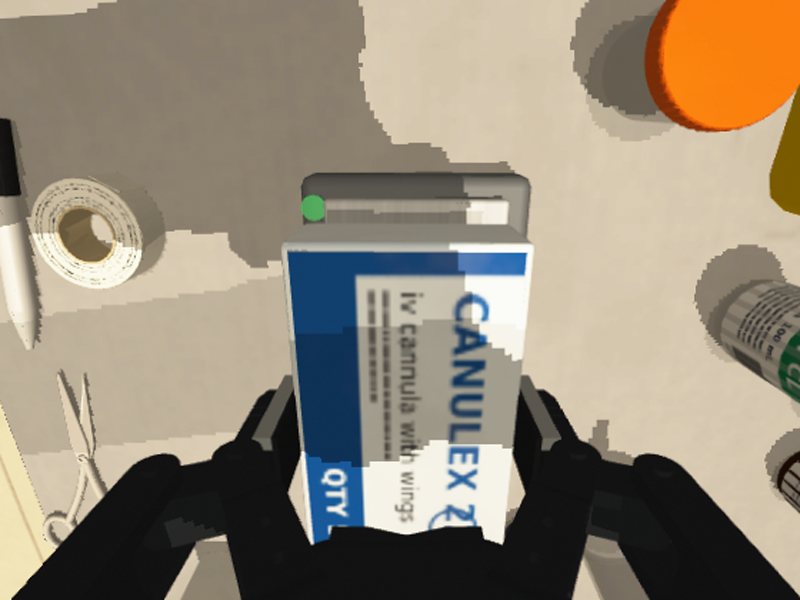

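```bash
python3 -c "
from h import *
d=np.load('pics/w5.npz'); 
import h
m=camera_model('wrist');T=np.eye(4);T[:3,:3]=Rn.from_euler('xyz',[np.pi,0,np.radians(88.77)]).as_matrix();T[:3,3]=[.5743,.0248,.1067];T=T@np.array(m['hand_eye']);P=(m,T[:3,:3],T[:3,3])
f=lambda pts,z:onz(P,np.array(pts)*.7,z).round(4)
print('carton top',f([[286,249],[532,250]],.122),'bottom?',f([[284,243],[533,243]],.122))
print('base far',f([[305,177],[527,177]],.028),'pan far',f([[325,198],[508,198]],.038))"
```

```text
carton top [[0.5431 0.0836]
 [0.6099 0.0819]] bottom? [[0.5428 0.0853]
 [0.61   0.0839]]
base far [[0.529  0.0963]
 [0.632  0.0942]] pan far [[0.5393 0.0876]
 [0.6214 0.0859]]
```

Call:
apply_moves --increments '[6,0.2,-0.1,-1.5,0,0,0,6,0.2,-0.05,-1.5,0,0,0,6,0,0,-1.2,0,0,0,6,0,0,-0.6,0,0,0,6,0,0,-0.3,0,0,0,6,0,0,-0.05,0,0,0,6,0,0,0,0,0,0]'

```text
clock: 14.83
tool_pos: [0.577, 0.0227, 0.0566]
eef_rot: [-3.139, -0.0, 1.549]
wrist_force: [-12.7, 0.4, 19.7]
width: 0.069
grip_force: 60.3
```

```bash
python3 st.py 3
```

```text
tcp [0.577  0.0226 0.0566] close-axis deg -1.27 w 0.0686 f [-11.3  -0.8  18.9] t 15.0
```

Call:
apply_moves --increments '[6,0,0,0.2,0,0,0,6,0,0,0.1,0,0,0,6,0,0,0,0,0,0]'

```text
clock: 15.23
tool_pos: [0.5785, 0.0225, 0.0581]
eef_rot: [3.141, -0.0, 1.548]
wrist_force: [0.4, -0.1, -1.7]
width: 0.0689
grip_force: 57.8
```

```bash
python3 st.py 3
```

```text
tcp [0.5783 0.0224 0.0576] close-axis deg -1.29 w 0.0689 f [ 0.5 -0.5 -2.4] t 15.4
```

Call:
apply_moves --increments '[6,0,0,-0.05,0,0,0,6,0,0,0,0,0,0,7.5,0,0,0,0,0,0,8.5,0,0,0,0,0,0,8.5,0,0,0,0,0,0,8.5,0,0,1.0,0,0,0,8.5,0,0,2.0,0,0,0,8.5,0,-0.8,3.0,0,0,0,8.5,0,-1.5,3.5,0,0,0,8.5,0,-1.5,3.5,0,0,0,8.5,0,-1.5,3.5,0,0,0,8.5,0,-1.5,3.5,0,0,0]'

```text
clock: 16.38
tool_pos: [0.5778, -0.0465, 0.2602]
eef_rot: [3.14, -0.0, 1.548]
wrist_force: [1.5, -0.6, -0.8]
width: 0.0851
grip_force: 0.0
```

```bash
python3 look.py w6;python3 -c "
from fit import *
see('wrist','wide_a',[.578,.022,-.02],z0=.038)
see('wrist','scale',[.578,.022,-.02],new=False)"; python3 st.py 2
```

```text
t 16.38 [ 0.5778 -0.0465  0.2602] [ 3.1405e+00 -1.0000e-04  1.5482e+00]
wrist wide_a 0.65 [241, 48, 72, 124] -> [0.5778 0.0219] yaw deg -1.49 iou 0.98
wrist wide_a 0.51 [227, 40, 97, 136] -> [0.5923 0.0305] yaw deg 0.26 iou 0.201
wrist scale 0.65 [230, 40, 95, 136] -> [0.5767 0.0251] yaw deg -1.56 iou 0.322
tcp [ 0.5778 -0.0453  0.257 ] close-axis deg -1.27 w 0.0846 f [ 0.1  1.  -0.5] t 16.7
```

View pics/w6b.png

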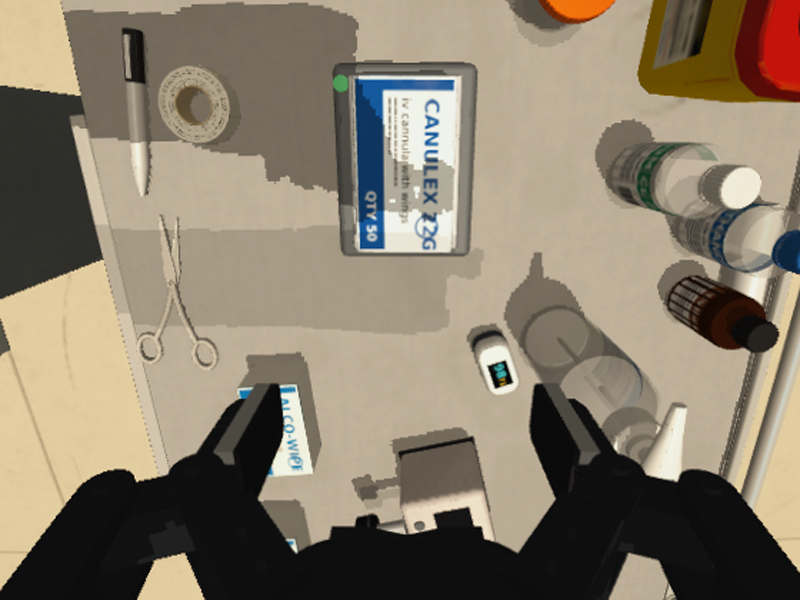

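Call:
apply_moves --increments '[7.5,-0.03,3.75,0,0,0,-0.3,7.5,-0.03,3.75,0,0,0,-0.3,7.5,-0.03,3.75,0,0,0,-0.3,7.5,-0.03,3.75,0,0,0,-0.3,7.5,-0.03,3.75,0,0,0,-0.3,7.5,-0.03,3.75,0,0,0,-0.3,7.5,-0.03,3.75,0,0,0,-0.3,7.5,-0.03,3.75,0,0,0,-0.3,7.5,-0.03,3.75,0,0,0,-0.3,7.5,-0.03,3.75,0,0,0,-0.3,7.5,-0.03,3.75,0,0,0,-0.3,7.5,-0.03,3.8,0,0,0,-0.3]'

```text
clock: 17.68
tool_pos: [0.5731, 0.4069, 0.2554]
eef_rot: [-3.139, 0.002, 1.486]
wrist_force: [0.6, 1.4, -0.0]
width: 0.0751
grip_force: 0.0
```

Call:
apply_moves --increments '[7.5,0,0,-3,0,0,0,7.5,0,0,-3,0,0,0,7.5,0,0,-3,0,0,0,7.5,0,0,-3,0,0,0,7.5,0,0,-3,0,0,0,7.5,0,0,-1,0,0,0,7.5,0,0,0,0,0,0]'

```text
clock: 18.27
tool_pos: [0.5716, 0.4036, 0.0921]
eef_rot: [-3.134, 0.006, 1.487]
wrist_force: [0.0, 0.6, -0.5]
width: 0.075
grip_force: 0.0
```

```bash
python3 st.py 4
```

```text
tcp [0.5746 0.4053 0.098 ] close-axis deg -4.87 w 0.075 f [0.7 0.9 0.3] t 18.5
```

Down to TCP z ≈ 0.026, then grip.

Call:
apply_moves --increments '[7.5,-0.05,0.1,-2.5,0,0,0,7.5,0,0,-2.5,0,0,0,7.5,0,0,-2.2,0,0,0,7.5,0,0,0,0,0,0,4.5,0,0,0,0,0,0,4.5,0,0,0,0,0,0,4.5,0,0,0,0,0,0,4.5,0,0,0,0,0,0,4.5,0,0,0,0,0,0,4.5,0,0,0,0,0,0]'

```text
clock: 19.3
tool_pos: [0.5755, 0.4068, 0.0282]
eef_rot: [3.138, -0.003, 1.485]
wrist_force: [-0.5, -0.2, 7.2]
width: 0.0543
grip_force: 56.2
```

```bash
python3 st.py 4
```

```text
tcp [0.5755 0.4068 0.0281] close-axis deg -4.9 w 0.0542 f [ 0.2 -0.2  7.1] t 19.5
```

Call:
apply_moves --increments '[4.5,0,0,2,0,0,0,4.5,0,0,3,0,0,0,4.5,0,0,3,0,0,0,4.5,0,0,3,0,0,0,4.5,0,0,3,0,0,0,4.5,0,0,0,0,0,0]'

```text
clock: 20.0
tool_pos: [0.5768, 0.4078, 0.1744]
eef_rot: [3.132, -0.008, 1.485]
wrist_force: [1.3, 0.8, 0.4]
width: 0.0538
grip_force: 55.4
```

Call:
apply_moves --increments '[4.5,0.04,-3.2,0,0,0,0.3,4.5,0.04,-3.2,0,0,0,0.3,4.5,0.04,-3.2,0,0,0,0.3,4.5,0.04,-3.2,0,0,0,0.3,4.5,0.04,-3.2,0,0,0,0.3,4.5,0.04,-3.2,0,0,0,0.3,4.5,0.04,-3.2,0,0,0,0.3,4.5,0.04,-3.2,0,0,0,0.3,4.5,0.04,-3.2,0,0,0,0.3,4.5,0.04,-3.2,0,0,0,0.3,4.5,0.04,-3.2,0,0,0,0.3,4.5,0.04,-3.2,0,0,0,0.2]'

```text
clock: 21.0
tool_pos: [0.5788, 0.0202, 0.166]
eef_rot: [3.14, -0.0, 1.547]
wrist_force: [0.6, -0.8, -1.6]
width: 0.0539
grip_force: 55.2
```

```bash
python3 st.py 6; python3 look.py w7
```

```text
tcp [0.579  0.0179 0.1658] close-axis deg -1.66 w 0.0538 f [-0.2  0.3 -1.3] t 21.3
t 21.3 [0.5789 0.0231 0.1656] [ 3.1412e+00 -9.0000e-04  1.5478e+00]
```

View pics/w7b.png

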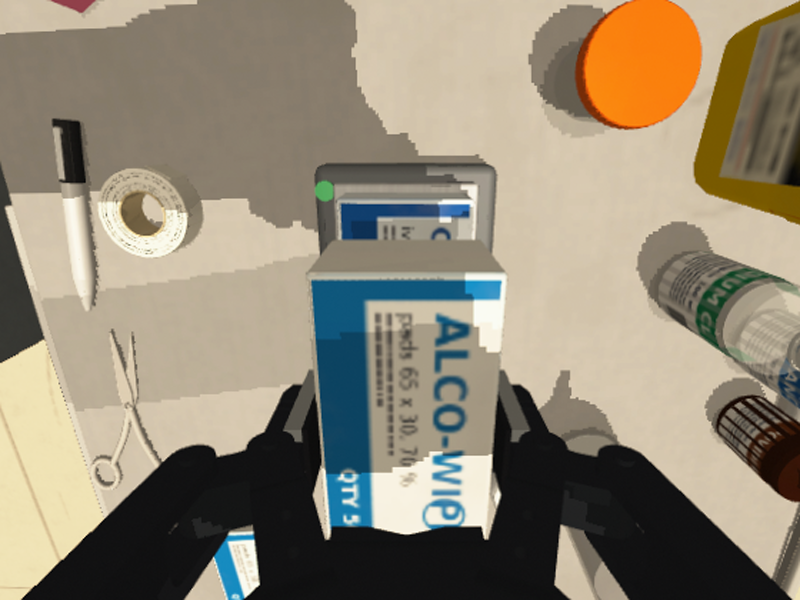

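```bash
cat > inhand.py <<'E'
import sys
from h import *
# args: TCPz-at-grasp, carton height, then corners (800x600 px) of far top edge
g,H=float(sys.argv[1]),float(sys.argv[2]); pts=np.array(sys.argv[3:],float).reshape(-1,2)*.7
A=[]
for i in range(4): read_camera('wrist'); s=state(); A.append(np.r_[s['tool_pos'],s['eef_rot'][2]])
a=np.median(A,0); print('tcp',a[:3].round(4),'ax',round(np.degrees(a[3])-90,2),'y range',np.ptp(A,0).round(4))
m=camera_model('wrist');T=np.eye(4);T[:3,:3]=Rn.from_euler('xyz',[np.pi,0,a[3]]).as_matrix();T[:3,3]=a[:3];T=T@np.array(m['hand_eye']);P=(m,T[:3,:3],T[:3,3])
q=onz(P,pts,a[2]-g+H); c=q.mean(0); ang=np.arctan2(q[1,1]-q[0,1],q[1,0]-q[0,0]); L=(.12 if H<.04 else .1)/2
print('edge',q.round(4).tolist(),'width',np.hypot(*(q[1]-q[0])).round(4),'centre',(c-L*np.array([-np.sin(ang),np.cos(ang)])).round(4),'yaw',np.degrees(ang).round(2))
E
python3 inhand.py .0281 .045 311 277 503 277
```

```text
tcp [0.5789 0.0233 0.1653] ax -1.27 y range [0.     0.0007 0.0001 0.0008]
edge [[0.5542, 0.0745], [0.6066, 0.0734]] width 0.0524 centre [0.5793 0.0239] yaw -1.22
```

Call:
apply_moves --increments '[4.5,-0.05,-0.15,-2,0,0,0,4.5,0,0,-2,0,0,0,4.5,0,0,-1.5,0,0,0,4.5,0,0,-0.8,0,0,0,4.5,0,0,-0.3,0,0,0,4.5,0,0,0,0,0,0,4.5,0,0,0,0,0,0,4.5,0,0,0,0,0,0]'

```text
clock: 22.22
tool_pos: [0.5791, 0.0204, 0.1002]
eef_rot: [3.14, -0.0, 1.547]
wrist_force: [0.3, -0.5, -1.5]
width: 0.054
grip_force: 55.3
```

```bash
python3 st.py 2
```

```text
tcp [0.5789 0.0203 0.1001] close-axis deg -1.39 w 0.0545 f [ 0.2  0.9 -2.4] t 22.3
```

Call:
apply_moves --increments '[4.5,0,0,-0.1,0,0,0,4.5,0,0,0,0,0,0,4.5,0,0,0,0,0,0,4.5,0,0,0,0,0,0,4.5,0,0,0,0,0,0]'

```text
clock: 22.73
tool_pos: [0.5784, 0.0202, 0.0983]
eef_rot: [-3.142, -0.0, 1.546]
wrist_force: [-0.2, 0.1, -0.9]
width: 0.0542
grip_force: 55.2
```

```bash
python3 st.py 5; python3 inhand.py .0281 .045 311 277 503 277
```

```text
tcp [0.5784 0.0202 0.0983] close-axis deg -1.4 w 0.054 f [-0.1  0.4 -2.1] t 23.0
tcp [0.5784 0.0203 0.0983] ax -1.4 y range [0.     0.     0.     0.0001]
edge [[0.5538, 0.0715], [0.6062, 0.0703]] width 0.0524 centre [0.5788 0.0209] yaw -1.35
```

Call:
apply_moves --increments '[4.5,0,0.15,0.1,0,0,0,4.5,0,0,0,0,0,0,4.5,0,0,0,0,0,0,4.5,0,0,-0.1,0,0,0,4.5,0,0,0,0,0,0]'

```text
clock: 23.6
tool_pos: [0.5784, 0.0218, 0.0982]
eef_rot: [3.142, -0.0, 1.546]
wrist_force: [-0.0, 1.2, -1.6]
width: 0.0541
grip_force: 55.3
```

```bash
python3 st.py 4
```

```text
tcp [0.5783 0.0217 0.0982] close-axis deg -1.4 w 0.0537 f [-0.1 -0.6 -2.4] t 23.8
```

Call:
apply_moves --increments '[4.5,0,0,-0.07,0,0,0,4.5,0,0,0,0,0,0,6.5,0,0,0,0,0,0,7.5,0,0,0,0,0,0,7.5,0,0,0,0,0,0,7.5,0,0,1.0,0,0,0,7.5,0,0,2.0,0,0,0,7.5,0,0,3.0,0,0,0,7.5,0,-1.5,3.5,0,0,0,7.5,0,-2.5,3.5,0,0,0,7.5,0,-3,3.0,0,0,0,7.5,0,0,0,0,0,0]'

```text
clock: 24.8
tool_pos: [0.5807, -0.0546, 0.2643]
eef_rot: [3.13, 0.004, 1.538]
wrist_force: [-0.1, -2.5, 1.4]
width: 0.0748
grip_force: 0.0
```

```bash
python3 -c "
from fit import *
read_camera('wrist');read_camera('wrist')
see('wrist','slim_a',[.578,.022,-.02],z0=.07)
see('wrist','scale',[.578,.022,-.02],new=False)"; python3 st.py 2
```

```text
wrist slim_a 0.58 [248, 50, 64, 129] -> [0.5783 0.0242] yaw deg -1.5 iou 0.98
wrist scale 0.57 [230, 41, 100, 138] -> [0.576  0.0245] yaw deg -1.3 iou 0.31
tcp [ 0.5778 -0.0455  0.2547] close-axis deg -1.28 w 0.0752 f [-0.5 -0.1 -1.2] t 25.1
```

Call:
apply_moves --increments '[7.5,-1.25,-2.9,0.2,0,0,0.7,7.5,-1.25,-2.9,0.2,0,0,0.7,7.5,-1.25,-2.9,0.2,0,0,0.7,7.5,-1.25,-2.9,0.2,0,0,0.7,7.5,-1.25,-2.9,0.2,0,0,0.7,7.5,-1.25,-2.9,0.2,0,0,0.7,7.5,-1.25,-2.9,0.2,0,0,0.7,7.5,-1.25,-2.9,0.2,0,0,0.7,7.5,0,0,0,0,0,0,7.5,0,0,0,0,0,0,7.5,0,0,0,0,0,0,7.5,0,0,0,0,0,0]'

```text
clock: 26.15
tool_pos: [0.4792, -0.277, 0.2713]
eef_rot: [-3.141, -0.001, 1.647]
wrist_force: [0.3, 0.1, -0.8]
width: 0.0749
grip_force: 0.0
```

```bash
python3 -c "
from fit import *
read_camera('wrist')
see('wrist','slim_a',[.45,-.212,.08])
see('wrist','slim_a',[.45,-.212,.08])
see('wrist','terminal',[.6135,-.315,.21],out=.02)"; python3 st.py 3
```

```text
wrist slim_a 0.66 [236, 72, 55, 95] -> [ 0.4527 -0.2134] yaw deg 3.83 iou 0.971
wrist slim_a 0.78 [239, 71, 54, 92] -> [ 0.4524 -0.2134] yaw deg 3.34 iou 0.978
wrist terminal 0.59 [316, 164, 117, 98] -> [ 0.6134 -0.3129] yaw deg 12.95 iou 0.921
tcp [ 0.4785 -0.2788  0.272 ] close-axis deg 4.22 w 0.0751 f [0.1 0.3 0.6] t 26.6
```

Call:
apply_moves --increments '[7.5,-0.65,1.63,-3,0,0,-0.5,7.5,-0.65,1.63,-3,0,0,0,7.5,-0.65,1.63,-3,0,0,0,7.5,-0.65,1.63,-3,0,0,0,7.5,0,0,-3,0,0,0,7.5,0,0,-2.5,0,0,0,7.5,0,0,0,0,0,0,7.5,0,0,0,0,0,0,7.5,0,0,0,0,0,0]'

```text
clock: 27.4
tool_pos: [0.4533, -0.2144, 0.0985]
eef_rot: [3.14, 0.001, 1.635]
wrist_force: [0.0, -0.1, -0.2]
width: 0.0749
grip_force: 0.0
```

```bash
python3 st.py 4
```

```text
tcp [ 0.4536 -0.2145  0.0988] close-axis deg 3.68 w 0.075 f [-0.6  0.3 -0.2] t 27.6
```

Call:
apply_moves --increments '[7.5,-0.1,0.1,-2.5,0,0,0,7.5,0,0,-2.5,0,0,0,7.5,0,0,-2.2,0,0,0,7.5,0,0,0,0,0,0,7.5,0,0,0,0,0,0,4.5,0,0,0,0,0,0,4.5,0,0,0,0,0,0,4.5,0,0,0,0,0,0,4.5,0,0,0,0,0,0,4.5,0,0,0,0,0,0,4.5,0,0,0,0,0,0]'

```text
clock: 28.52
tool_pos: [0.4528, -0.2134, 0.027]
eef_rot: [3.138, 0.001, 1.635]
wrist_force: [-0.9, 0.4, 6.6]
width: 0.0541
grip_force: 54.2
```

```bash
python3 st.py 3
```

```text
tcp [ 0.4528 -0.2134  0.027 ] close-axis deg 3.7 w 0.0541 f [-0.3 -0.1  7.8] t 28.7
```

Call:
apply_moves --increments '[4.5,0,0,2,0,0,0,4.5,0,0,3,0,0,0,4.5,0,0,3,0,0,0,4.5,0,0,3.5,0,0,0,4.5,0,0,3.5,0,0,0,4.5,0,0,3,0,0,0,4.5,0,0,0,0,0,0]'

```text
clock: 29.25
tool_pos: [0.4544, -0.2142, 0.2127]
eef_rot: [3.13, 0.005, 1.635]
wrist_force: [1.7, -0.6, -1.7]
width: 0.0544
grip_force: 53.7
```

Call:
apply_moves --increments '[4.5,1.25,2.36,0,0,0,-0.5,4.5,1.25,2.36,0,0,0,-0.5,4.5,1.25,2.36,0,0,0,-0.5,4.5,1.25,2.36,0,0,0,-0.5,4.5,1.25,2.36,0,0,0,-0.5,4.5,1.25,2.36,0,0,0,-0.5,4.5,1.25,2.36,0,0,0,-0.5,4.5,1.25,2.36,0,0,0,-0.5,4.5,1.25,2.36,0,0,0,-0.5,4.5,1.25,2.3,0,0,0,-0.5,4.5,0,0,0,0,0,0,4.5,0,0,0,0,0,0]'

```text
clock: 30.25
tool_pos: [0.5765, 0.0248, 0.2048]
eef_rot: [-3.141, -0.001, 1.552]
wrist_force: [-0.6, -0.2, -1.7]
width: 0.0541
grip_force: 53.6
```

```bash
python3 st.py 6; python3 look.py w8
```

```text
tcp [0.5761 0.0216 0.2051] close-axis deg -1.37 w 0.054 f [-0.5 -0.  -2.2] t 30.6
t 30.55 [0.5762 0.0213 0.2052] [3.1414e+00 3.0000e-04 1.5462e+00]
```

View pics/w8b.png

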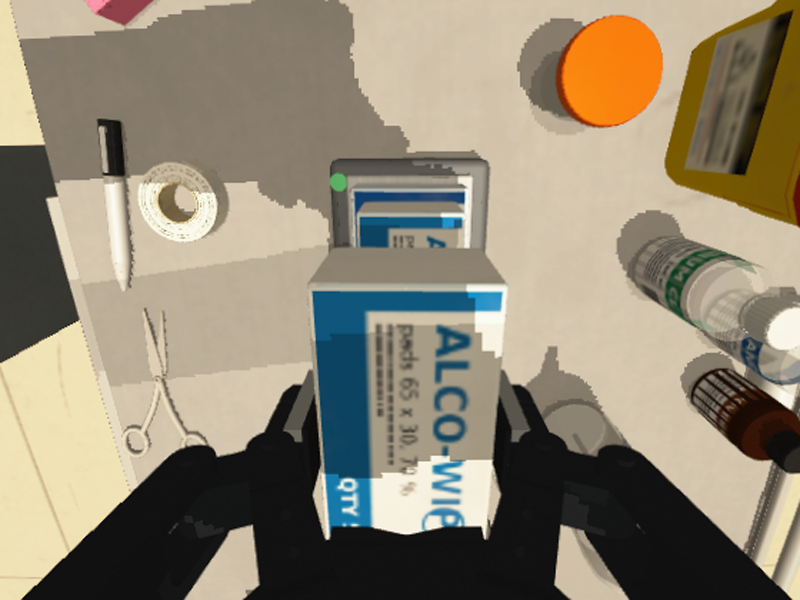

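```bash
python3 inhand.py .0270 .045 310 287 506 287
python3 - <<'E'
from h import *
P=pose('wrist'); f=lambda p,z:onz(P,np.array(p)*.7,z).round(4).tolist()
print('slim1 far top',f([[360,214],[465,214]],.115),'pan-base far',f([[332,160],[487,160]],.028))
E
```

```text
tcp [0.5763 0.0222 0.2051] ax -1.34 y range [0.0001 0.0005 0.0001 0.0008]
edge [[0.5514, 0.0709], [0.6048, 0.0697]] width 0.0534 centre [0.577  0.0203] yaw -1.3
slim1 far top [[0.5545, 0.0746], [0.6071, 0.0734]] pan-base far [[0.5282, 0.0983], [0.6323, 0.0959]]
```

Call:
apply_moves --increments '[4.5,0.2,0.25,-2,0,0,0,4.5,0,0,-2,0,0,0,4.5,0,0,-1.3,0,0,0,4.5,0,0,-0.7,0,0,0,4.5,0,0,-0.2,0,0,0,4.5,0,0,0,0,0,0,4.5,0,0,0,0,0,0,4.5,0,0,0,0,0,0,4.5,0,0,0,0,0,0]'

```text
clock: 31.55
tool_pos: [0.5787, 0.0252, 0.1436]
eef_rot: [3.141, -0.0, 1.548]
wrist_force: [0.9, -0.2, -1.8]
width: 0.054
grip_force: 53.6
```

```bash
python3 st.py 5
```

```text
tcp [0.5785 0.0252 0.1433] close-axis deg -1.3 w 0.0545 f [-0.6 -0.2 -2. ] t 31.8
```

Call:
apply_moves --increments '[4.5,0,0,-0.13,0,0,0,4.5,0,0,0,0,0,0,6.5,0,0,0,0,0,0,7.5,0,0,0,0,0,0,7.5,0,0,0,0,0,0,7.5,0,0,1.0,0,0,0,7.5,0,0,2.0,0,0,0,7.5,0,0,3.0,0,0,0,7.5,0,-1.5,3.5,0,0,0,7.5,0,-2.5,3.5,0,0,0,7.5,0,-3,2.0,0,0,0,7.5,0,0,0,0,0,0]'

```text
clock: 32.8
tool_pos: [0.5799, -0.0517, 0.2974]
eef_rot: [3.132, 0.004, 1.54]
wrist_force: [0.4, -1.0, -0.1]
width: 0.0748
grip_force: 0.0
```

```bash
python3 -c "
from fit import *
read_camera('wrist');read_camera('wrist')
see('wrist','slim_a',[.578,.022,-.02],z0=.115,near=.12)"; python3 st.py 2; python3 look.py w9
```

```text
wrist slim_a 0.68 [244, 52, 76, 127] -> [0.5788 0.0248] yaw deg -1.51 iou 0.984
tcp [ 0.578  -0.0426  0.2896] close-axis deg -1.19 w 0.0754 f [0.3 0.7 0.2] t 33.1
t 33.1 [ 0.578  -0.0426  0.2896] [-3.1396e+00 -6.0000e-04  1.5502e+00]
```

View pics/w9b.png

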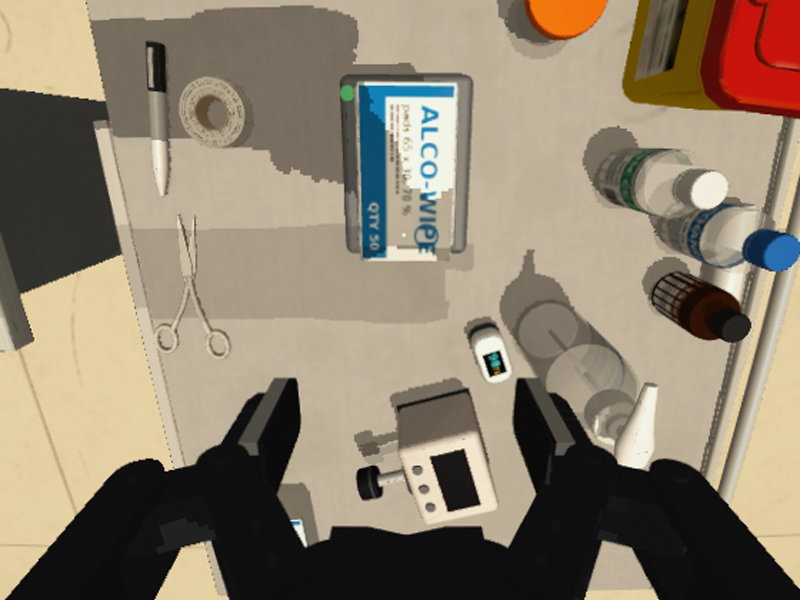

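Call:
apply_moves --increments '[7.5,-1,-3.4,0,0,0,0.4,7.5,-1,-3.4,0,0,0,0.4,7.5,-1,-3.4,0,0,0,0.4,7.5,-1,-3.4,0,0,0,0.4,7.5,-1,-3.4,0,0,0,0.4,7.5,-1,-3.4,0,0,0,0.4,7.5,-1,-3.4,0,0,0,0.4,7.5,-1,-3.4,0,0,0,0.4,7.5,-1,-3.4,0,0,0,0.4,7.5,-1,-3.4,0,0,0,0.4,7.5,-1,-3.4,0,0,0,0.4,7.5,-1,-3.4,0,0,0,0.4]'

```text
clock: 34.15
tool_pos: [0.4583, -0.4526, 0.2898]
eef_rot: [-3.141, -0.001, 1.634]
wrist_force: [0.5, 0.4, 0.2]
width: 0.0752
grip_force: 0.0
```

```bash
python3 -c "
from fit import *
for i in range(4): read_camera('wrist')
see('wrist','slim_a',[.43,-.395,.06])
see('wrist','slim_a',[.43,-.395,.06])
see('wrist','terminal',[.6135,-.315,.21],out=.02)"; python3 st.py 3
```

```text
wrist slim_a 0.55 [237, 82, 52, 87] -> [ 0.4303 -0.3968] yaw deg 3.58 iou 0.981
wrist slim_a 0.64 [239, 84, 47, 84] -> [ 0.4301 -0.396 ] yaw deg 3.16 iou 0.973
wrist terminal 0.75 [351, 0, 137, 76] -> [ 0.6137 -0.2693] yaw deg 14.96 iou 0.957
tcp [ 0.459  -0.4512  0.2908] close-axis deg 3.59 w 0.075 f [-0.2  0.1 -0.1] t 34.8
```

Call:
apply_moves --increments '[7.5,-0.72,1.38,-3.5,0,0,-0.2,7.5,-0.72,1.38,-3.5,0,0,0,7.5,-0.72,1.38,-3.5,0,0,0,7.5,-0.72,1.38,-3.5,0,0,0,7.5,0,0,-3,0,0,0,7.5,0,0,-2.2,0,0,0,7.5,0,0,0,0,0,0,7.5,0,0,0,0,0,0,7.5,0,0,0,0,0,0]'

```text
clock: 35.55
tool_pos: [0.4304, -0.3977, 0.1003]
eef_rot: [3.14, 0.002, 1.628]
wrist_force: [-0.2, -0.7, 0.1]
width: 0.075
grip_force: 0.0
```

```bash
python3 st.py 4
```

```text
tcp [ 0.4306 -0.3979  0.1007] close-axis deg 3.29 w 0.0751 f [-0.5 -0.2  1.1] t 35.8
```

Call:
apply_moves --increments '[7.5,-0.03,0.1,-2.5,0,0,0,7.5,0,0,-2.5,0,0,0,7.5,0,0,-2.4,0,0,0,7.5,0,0,0,0,0,0,7.5,0,0,0,0,0,0,4.5,0,0,0,0,0,0,4.5,0,0,0,0,0,0,4.5,0,0,0,0,0,0,4.5,0,0,0,0,0,0,4.5,0,0,0,0,0,0,4.5,0,0,0,0,0,0]'

```text
clock: 36.67
tool_pos: [0.4305, -0.3971, 0.027]
eef_rot: [3.139, 0.003, 1.628]
wrist_force: [-1.5, 0.0, 6.5]
width: 0.0541
grip_force: 54.7
```

```bash
python3 st.py 3
```

```text
tcp [ 0.4305 -0.3971  0.027 ] close-axis deg 3.3 w 0.0544 f [-0.5 -0.9  6.6] t 36.8
```

Call:
apply_moves --increments '[4.5,0,0,2,0,0,0,4.5,0,0,3,0,0,0,4.5,0,0,3,0,0,0,4.5,0,0,3.5,0,0,0,4.5,0,0,3.5,0,0,0,4.5,0,0,3.5,0,0,0,4.5,0,0,3.5,0,0,0,4.5,0,0,0,0,0,0]'

```text
clock: 37.48
tool_pos: [0.4315, -0.3981, 0.2539]
eef_rot: [3.131, 0.009, 1.628]
wrist_force: [0.3, -1.5, -1.4]
width: 0.0541
grip_force: 53.7
```

```bash
python3 st.py 2
```

```text
tcp [ 0.4304 -0.397   0.2487] close-axis deg 3.29 w 0.0541 f [-0.2  1.1 -1.8] t 37.6
```

Call:
apply_moves --increments '[4.5,1.15,3.25,0,0,0,-0.4,4.5,1.15,3.25,0,0,0,-0.4,4.5,1.15,3.25,0,0,0,-0.4,4.5,1.15,3.25,0,0,0,-0.4,4.5,1.15,3.25,0,0,0,-0.4,4.5,1.15,3.25,0,0,0,-0.4,4.5,1.15,3.25,0,0,0,-0.4,4.5,1.15,3.25,0,0,0,-0.4,4.5,1.15,3.25,0,0,0,-0.4,4.5,1.15,3.25,0,0,0,-0.4,4.5,1.15,3.25,0,0,0,-0.4,4.5,1.15,3.25,0,0,0,-0.3]'

```text
clock: 38.58
tool_pos: [0.5667, -0.0042, 0.243]
eef_rot: [-3.139, 0.0, 1.546]
wrist_force: [0.9, 0.1, -2.5]
width: 0.0543
grip_force: 53.6
```

Call:
apply_moves --increments '[4.5,1.0,3.05,0,0,0,0,4.5,0,0,0,0,0,0,4.5,0,0,0,0,0,0,4.5,0,0,0,0,0,0,4.5,0,0,0,0,0,0,4.5,0,0,0,0,0,0]'

```text
clock: 39.08
tool_pos: [0.5769, 0.0229, 0.2442]
eef_rot: [-3.141, 0.001, 1.544]
wrist_force: [-0.3, -0.1, -0.6]
width: 0.0541
grip_force: 53.6
```

```bash
python3 st.py 4; python3 look.py w10
```

```text
tcp [0.5771 0.0235 0.2446] close-axis deg -1.5 w 0.0544 f [ 0.8  1.  -0.9] t 39.3
t 39.28 [0.5772 0.0239 0.2447] [3.1415 0.     1.5452]
```

View pics/w10b.png

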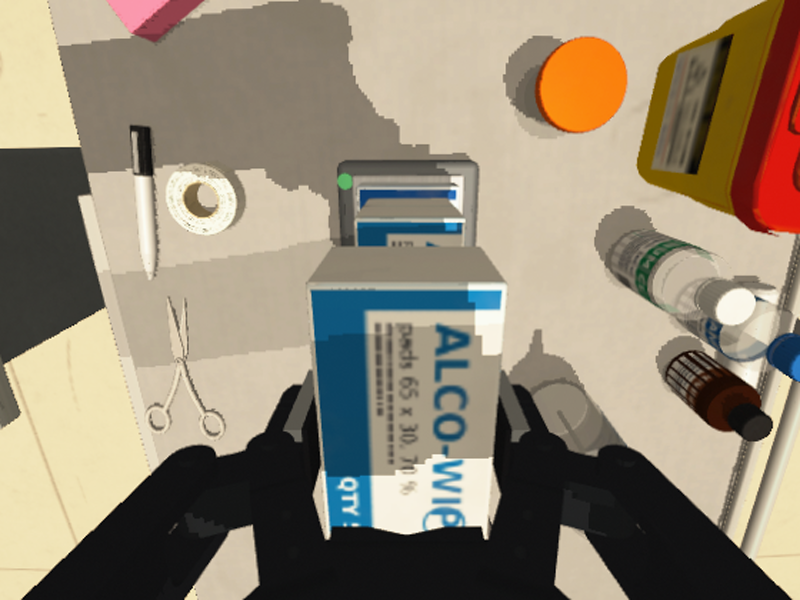

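```bash
python3 inhand.py .0270 .045 310 287 504 287
python3 - <<'E'
from h import *
P=pose('wrist'); f=lambda p,z:onz(P,np.array(p)*.7,z).round(4).tolist()
print('slim2 far top',f([[356,221],[466,221]],.160))
E
```

```text
tcp [0.5773 0.0245 0.2446] ax -1.41 y range [0.     0.0003 0.0001 0.0005]
edge [[0.5524, 0.0733], [0.6053, 0.072]] width 0.0529 centre [0.5777 0.0226] yaw -1.37
slim2 far top [[0.5539, 0.0742], [0.608, 0.0729]]
```

Call:
apply_moves --increments '[4.5,0.12,0.0,-2,0,0,0,4.5,0,0,-1.8,0,0,0,4.5,0,0,-1,0,0,0,4.5,0,0,-0.6,0,0,0,4.5,0,0,-0.2,0,0,0,4.5,0,0,0,0,0,0,4.5,0,0,0,0,0,0,4.5,0,0,0,0,0,0,4.5,0,0,0,0,0,0]'

```text
clock: 40.28
tool_pos: [0.5789, 0.0247, 0.1894]
eef_rot: [3.14, -0.0, 1.546]
wrist_force: [0.2, -0.6, -2.1]
width: 0.054
grip_force: 53.6
```

```bash
python3 st.py 5
```

```text
tcp [0.5787 0.0247 0.189 ] close-axis deg -1.4 w 0.0542 f [ 0.1  0.2 -1.1] t 40.5
```

Call:
apply_moves --increments '[4.5,0,0,-0.1,0,0,0,4.5,0,0,-0.08,0,0,0,4.5,0,0,0,0,0,0,6.5,0,0,0,0,0,0,7.5,0,0,0,0,0,0,7.5,0,0,0,0,0,0,7.5,0,0,1.0,0,0,0,7.5,0,0,2.0,0,0,0,7.5,0,0,3.0,0,0,0,7.5,0,-1.5,3.5,0,0,0,7.5,0,-2.5,2.5,0,0,0,7.5,0,-2.5,0,0,0,0]'

```text
clock: 41.53
tool_pos: [0.5805, -0.04, 0.3144]
eef_rot: [3.131, -0.0, 1.549]
wrist_force: [0.7, -1.3, 0.3]
width: 0.0746
grip_force: 0.0
```

```bash
python3 -c "
from fit import *
for i in range(4): read_camera('wrist')
see('wrist','slim_a',[.578,.022,-.02],z0=.16,near=.15)
see('wrist','terminal',[.6135,-.28,.21],out=.02)
see('side','terminal',[.6135,-.28,.21],out=.02)
see('scene','terminal',[.6135,-.28,.21],out=.02)
im=read_camera('side');cv2.imwrite('pics/side1b.png',cv2.resize(im[100:360,180:500,::-1],(800,600),interpolation=cv2.INTER_CUBIC))
"; python3 st.py 2
```

```text
wrist slim_a 0.85 [240, 58, 80, 136] -> [0.5786 0.0245] yaw deg -1.39 iou 0.989
wrist terminal 0.68 [251, 267, 95, 93] -> [ 0.6156 -0.2669] yaw deg 15.03 iou 0.938
side terminal 0.79 [323, 224, 44, 43] -> [ 0.6136 -0.2718] yaw deg 15.88 iou 0.937
scene terminal 0.81 [290, 160, 39, 32] -> [ 0.6144 -0.2705] yaw deg 19.33 iou 0.906
tcp [ 0.5785 -0.0401  0.3067] close-axis deg -1.37 w 0.0748 f [ 1.2  1.1 -0. ] t 42.3
```

View pics/side1b.png

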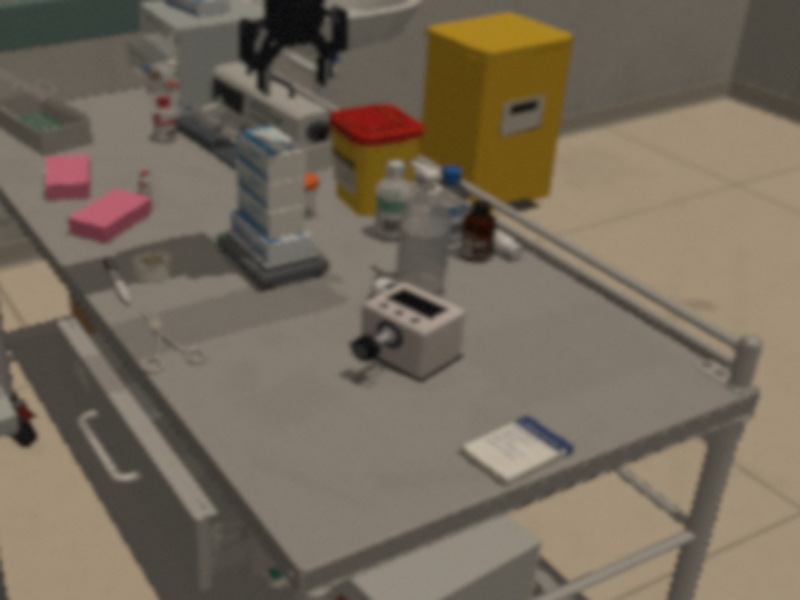

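Call:
apply_moves --increments '[8.5,-0.37,-2.1,0,0,0,-6.1,8.5,-0.37,-2.1,0,0,0,-6.1,8.5,-0.37,-2.1,-1,0,0,-6.1,8.5,-0.37,-2.1,-1.3,0,0,-6.1,8.5,-0.37,-2.1,-1.3,0,0,-6.1,8.5,-0.37,-2.1,-1.3,0,0,-6.1,8.5,-0.37,-2.1,-1.3,0,0,-6.1,8.5,-0.37,-2.1,-1.3,0,0,-6.1,8.5,-0.37,-2.1,-1.3,0,0,-6.1,8.5,-0.37,-2.1,-1.3,0,0,-6.1,8.5,-0.37,-2.1,-1.3,0,0,-6.1,8.5,-0.37,-2.1,-1.3,0,0,-6.1]'

```text
clock: 43.28
tool_pos: [0.5338, -0.2933, 0.1792]
eef_rot: [3.141, -0.0, 0.264]
wrist_force: [-0.6, 1.1, 0.3]
width: 0.0849
grip_force: 0.0
```

```bash
python3 -c "
from fit import *
for i in range(4): read_camera('wrist')
for o in (.016,.02,.02):
  r=see('wrist','terminal',[.615,-.27,.26],out=o)
  for v,q in r: print('knob',v[:2]-(.064+o)*np.array([np.cos(v[2]),np.sin(v[2])]))
print([(d['bbox'],d['score']) for d in look_for('wrist','knob_head')][:1])
P=pose('wrist');th=np.linspace(0,6.28,24)
X=np.array([[-.084+e,.016*np.cos(t),.052+.016*np.sin(t)] for t in th for e in(-.01,.01)])
u=proj(P,X@Rn.from_euler('z',v[2]).as_matrix().T+[v[0],v[1],0]);print(u.min(0),u.max(0))
"; python3 look.py w11; python3 st.py 3
```

```text
wrist terminal 0.71 [215, 40, 142, 176] -> [ 0.6136 -0.2693] yaw deg 15.8 iou 0.933
knob [ 0.53666152 -0.29104793]
wrist terminal 0.83 [216, 41, 143, 178] -> [ 0.614  -0.2695] yaw deg 15.44 iou 0.934
knob [ 0.53299913 -0.29190473]
wrist terminal 0.92 [217, 41, 140, 178] -> [ 0.6142 -0.2698] yaw deg 15.12 iou 0.945
knob [ 0.53309397 -0.29165756]
[([265.4, 159.7, 41.5, 55.7], 0.57)]
[266.5687589  187.00173802] [303.02633463 219.76549523]
t 43.83 [ 0.5346 -0.2917  0.1802] [ 3.1414e+00 -9.0000e-04  2.7040e-01]
tcp [ 0.5343 -0.2921  0.18  ] close-axis deg -74.57 w 0.0851 f [0.1 0.5 0. ] t 44.0
```

View pics/w11b.png

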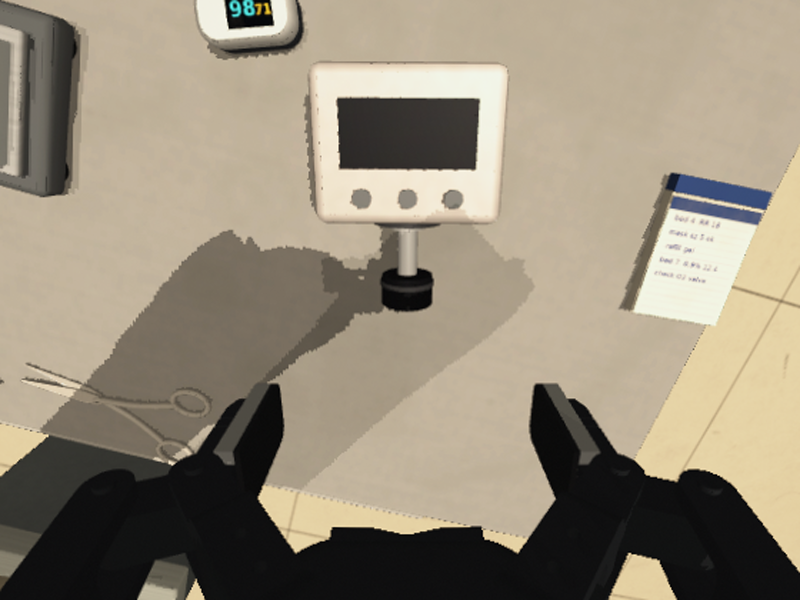

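Call:
apply_moves --increments '[8.5,-0.05,0,-2.3,0,0,0,8.5,0,0,-2.3,0,0,0,8.5,0,0,-2.3,0,0,0,8.5,0,0,-2.3,0,0,0,8.5,0,0,-2.2,0,0,0,8.5,0,0,-2.0,0,0,0,2.5,0,0,0,0,0,0,2.5,0,0,0,0,0,0,2.5,0,0,0,0,0,0,2.5,0,0,0,0,0,0,2.5,0,0,0,0,0,0,2.5,0,0,0,0,0,0]' --grip_force 40

```text
clock: 45.03
tool_pos: [0.5345, -0.2926, 0.0479]
eef_rot: [3.14, -0.002, 0.269]
wrist_force: [-1.6, 2.6, 5.5]
width: 0.0307
grip_force: 39.2
```

```bash
python3 st.py 3
```

```text
tcp [ 0.5345 -0.2926  0.0479] close-axis deg -74.59 w 0.0305 f [-1.8  1.7  4.4] t 45.2
```

Push 20 mm along (0.964, 0.264).

Call:
apply_moves --increments '[2.5,0.32,0.09,0,0,0,0,2.5,0.32,0.09,0,0,0,0,2.5,0.32,0.09,0,0,0,0,2.5,0.32,0.09,0,0,0,0,2.5,0.32,0.09,0,0,0,0,2.5,0.32,0.08,0,0,0,0,2.5,0,0,0,0,0,0,2.5,0,0,0,0,0,0]'

```text
clock: 45.85
tool_pos: [0.5537, -0.2873, 0.0479]
eef_rot: [3.14, -0.002, 0.269]
wrist_force: [-1.1, 0.4, 5.1]
width: 0.0303
grip_force: 39.3
```

Call:
apply_moves --increments '[2.5,0.1,0.03,0,0,0,0,2.5,0,0,0,0,0,0]'

```text
clock: 46.02
tool_pos: [0.5538, -0.2873, 0.0478]
eef_rot: [3.141, -0.001, 0.268]
wrist_force: [-5.5, 1.9, 7.5]
width: 0.0312
grip_force: 39.5
```

Call:
apply_moves --increments '[2.5,0.1,0.03,0,0,0,0,2.5,0,0,0,0,0,0]'

```text
clock: 46.18
tool_pos: [0.5539, -0.2873, 0.0478]
eef_rot: [3.141, 0.001, 0.268]
wrist_force: [-7.8, 1.5, 9.1]
width: 0.0305
grip_force: 39.8
```

Call:
apply_moves --increments '[2.5,-0.12,-0.03,0,0,0,0,8.5,0,0,0,0,0,0,8.5,0,0,0,0,0,0,8.5,0,0,0,0,0,0,8.5,0,0,0,0,0,0,8.5,0,0,2.0,0,0,0,8.5,0,0,2.5,0,0,0,8.5,0,0,3.0,0,0,0,8.5,-0.5,0,3.0,0,0,0,8.5,-0.5,0,3.0,0,0,0,8.5,-0.5,0,2.0,0,0,0,8.5,0,0,0,0,0,0]'

```text
clock: 47.18
tool_pos: [0.5399, -0.2884, 0.2065]
eef_rot: [3.136, -0.006, 0.268]
wrist_force: [0.6, -0.7, 0.0]
width: 0.0848
grip_force: 0.0
```

```bash
python3 -c "
from fit import *
for i in range(4): read_camera('wrist')
for o in (0,.003,.006): see('wrist','terminal',[.614,-.27,.26],out=o,new=False)
P=pose('wrist');th=np.linspace(0,6.28,24);v=[.6142,-.2697,np.radians(15.3)]
for o in (0,.003):
  X=np.array([[-.064-o+e,.016*np.cos(t),.052+.016*np.sin(t)] for t in th for e in(-.01,.01)])
  u=proj(P,X@Rn.from_euler('z',v[2]).as_matrix().T+[v[0],v[1],0]);print(u.min(0),u.max(0))
print([(d['bbox'],d['score']) for d in look_for('wrist','knob_head')][:1])
im=read_camera('scene');cv2.imwrite('pics/scene1b.png',cv2.resize(im[110:320,140:420,::-1],(800,600),interpolation=cv2.INTER_CUBIC))
"; python3 look.py w12; python3 st.py 3
```

```text
wrist terminal 0.79 [228, 53, 126, 141] -> [ 0.6143 -0.269 ] yaw deg 15.46 iou 0.94
wrist terminal 0.79 [228, 53, 126, 141] -> [ 0.6141 -0.2689] yaw deg 15.39 iou 0.929
wrist terminal 0.79 [228, 53, 126, 141] -> [ 0.6141 -0.2689] yaw deg 15.46 iou 0.918
[272.5770962  166.22883775] [307.41605074 195.76028314]
[272.60871825 169.27891569] [307.32855691 198.96843728]
[([272.8, 163.9, 35.2, 29.1], 0.7)]
t 47.63 [ 0.5384 -0.2865  0.1997] [-3.1405e+00  1.3000e-03  2.6900e-01]
tcp [ 0.5385 -0.2867  0.2003] close-axis deg -74.6 w 0.0851 f [-1.   0.1  0.4] t 47.8
```

View pics/scene1b.png

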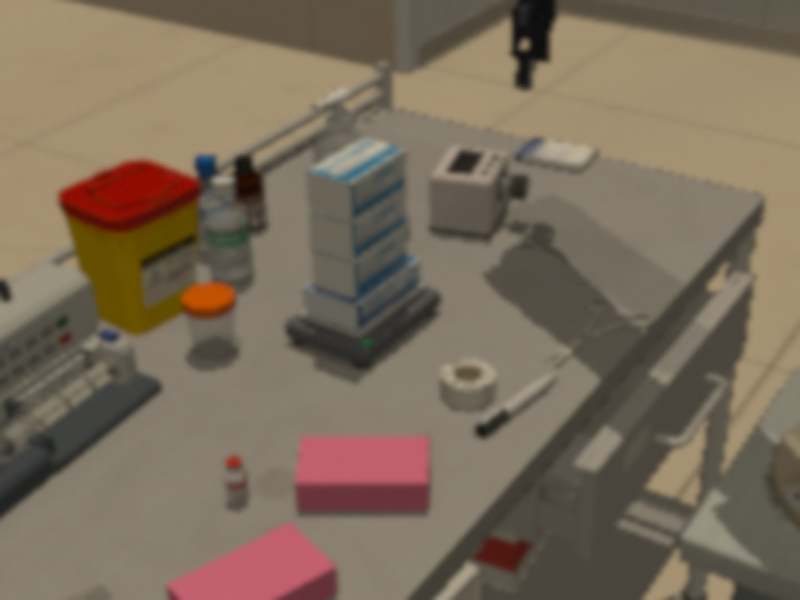

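View pics/w12b.png

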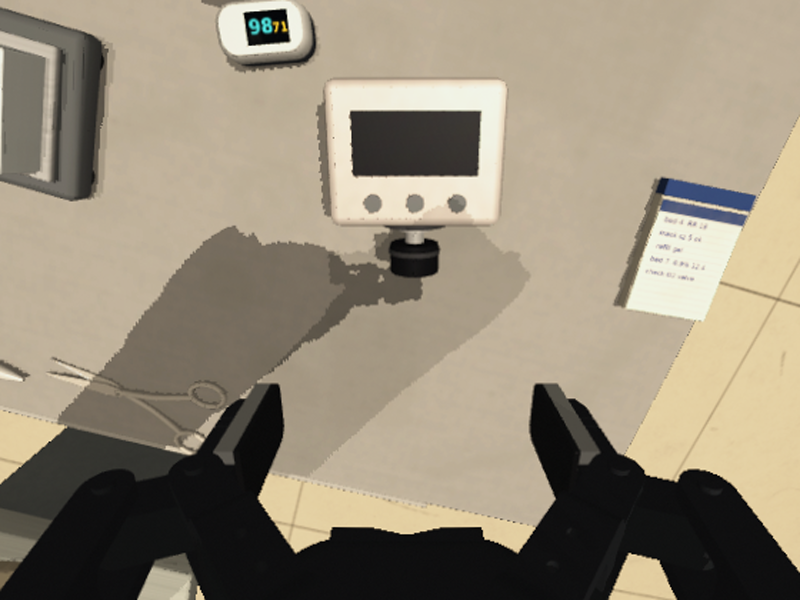

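The scene view shows the four-carton column standing squarely on the pan. The wrist view shows the knob head (about 414, 255) at its home position, and the robot is clear of everything. I'm handing in.

```bash
python3 -c "
from rig import *
print(close_job())"
```

```text
the job is handed in; nothing more can be done
None
```

The job is handed in: I pulled the knob out while the scale was empty, stacked all four loose cartons (one wide below three slim) centred on the pan, and pushed the knob fully home again; the terminal had been knocked about 45 mm aside mid-run, and I left it there.

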